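# Hang nesting trays on the drying hook

## Task

Hang the three washed trays from the rack on the pin of the drying hook, largest first, then the middle one, then the smallest, with their rims facing away from the upright, so that each nests flat inside the one before. As you hang each one, press it gently home and hold it a moment so that the red sprung pad behind the stack gives by a few millimetres, never bottoming the pad or leaning hard on the hook. Leave everything hanging freely and do not disturb the other things.

Things in the scene. Friction and masses are not known exactly. Their poses are not given: they have to be found in the camera images.
- hook: fixed drying hook: base 90x90x12 mm reaching 70 mm forward (-x), upright 16x30 mm, 201 mm high, over the origin (centre of underside). A level round steel pin, 10 mm diameter, runs along the hook's -x, axis 185 mm above the origin, straight to 120 mm out, then turned up at the tip. A dark clamped collar and a red sprung pad sit on it (see the joint). z up.
- hook_tip (a point): centre of the pin's rounded turned-up tip (radius 5 mm), 126 mm out from the hook's origin along -x and 191 mm above it; trays must be lifted over it, then lowered onto the pin
- pad (a joint): red pad (28 mm disc) pressed back, m: 0 free, 0.010 bottomed; about 1 N per mm. The first tray bears on its front face, which free lies 50 to 78 mm out from the hook's origin along -x: where the collar was clamped, different each time, not reported, to be seen or felt. Trays drag on the pin too (friction of about their weight).
- tray_large: largest blue tray, 140 g, upright: back plate 100 mm wide, 6 mm thick; rim 3 mm thick stands 14 mm forward (-x) of it at bottom and sides, top open. Pan ends 90 mm up; above it the hanging tab (see eye). Origin: middle of underside, mid thickness of back plate; y sideways, z up.
- tray_large_eye (a point): where the pin's axis runs when hung, 110 mm above the underside, mid thickness of the 30 mm wide, 6 mm thick tab, which ends 55 mm above this point: grip the tab's side edges (along y) some 40 mm above it. Eye hole: 16 mm wide, 45-degree roof with ridge 7 mm above this point, flat bottom 20 mm below.
- tray_medium: middle yellow tray, 120 g, upright: back plate 89 mm wide, 6 mm thick; rim 3 mm thick stands 14 mm forward (-x) of it at bottom and sides, top open. Pan ends 84.5 mm up; above it the hanging tab (see eye). Origin: middle of underside, mid thickness of back plate; y sideways, z up. Fits the next larger rim with 2.5 mm to spare at sides and bottom; nested, its eye is 6 mm in front.
- tray_medium_eye (a point): where the pin's axis runs when hung, 104.5 mm above the underside, mid thickness of the 44 mm wide, 6 mm thick tab, which ends 55 mm above this point: grip the tab's side edges (along y) some 40 mm above it. Eye hole: 16 mm wide, 45-degree roof with ridge 7 mm above this point, flat bottom 20 mm below.
- tray_small: smallest white tray, 100 g, upright: back plate 78 mm wide, 6 mm thick; rim 3 mm thick stands 14 mm forward (-x) of it at bottom and sides, top open. Pan ends 79 mm up; above it the hanging tab (see eye). Origin: middle of underside, mid thickness of back plate; y sideways, z up. Fits the next larger rim with 2.5 mm to spare at sides and bottom; nested, its eye is 6 mm in front.
- tray_small_eye (a point): where the pin's axis runs when hung, 99 mm above the underside, mid thickness of the 58 mm wide, 6 mm thick tab, which ends 55 mm above this point: grip the tab's side edges (along y) some 40 mm above it. Eye hole: 16 mm wide, 45-degree roof with ridge 7 mm above this point, flat bottom 20 mm below.
- rack: fixed grey rack, base 165x125x8 mm with steel wire hoops 48 mm high; the trays stand in its three slots (48 mm apart along x, in any order) on the base, 8 mm above the worktop, facing the rack's -x; lift them straight up. Origin: centre of the underside
- timer: small grey bench timer with coloured keys, 62x68x20 mm, bystander; origin: centre of the underside
- tape_roll: roll of tan tape lying flat, 92x90x48 mm, bystander; origin: centre of the underside
Mind the look-alikes: they are no part of the job. Several things have the shape of the tray_medium; the one meant has the colours described above. What is shaped like the tray_large but green is not meant.

How it is judged:
On the way, in this order (a step that is already met when the one before it is completed fails the run):
1. the large tray hangs on the pin and is pressed home: the pad gives by more than 1.5 mm for 0.2 s (z of tray_large_eye in the frame of hook between 0.18 and 0.189 m and y of tray_large_eye in the frame of hook between -0.005 and 0.005 m and x of tray_large_eye in the frame of hook between -0.115 and -0.03 m and angle between tray_large's own z axis and vertical below 0.15 rad and angle between the x axis of tray_large and the x axis of hook, either way round below 0.15 rad and value of joint pad above 0.0015 m), for 0.2 s.
2. the middle tray is nested in the large one on the pin and pressed home: pad gives by more than 1.5 mm for 0.2 s (all of step 1 and z of tray_medium_eye in the frame of hook between 0.18 and 0.189 m and y of tray_medium_eye in the frame of hook between -0.005 and 0.005 m and x of tray_medium_eye in the frame of hook between -0.115 and -0.03 m and angle between tray_medium's own z axis and vertical below 0.15 rad and angle between the x axis of tray_medium and the x axis of hook, either way round below 0.15 rad and x of tray_medium_eye in the frame of tray_large between -0.0095 and -0.0045 m), for 0.2 s.
3. the small tray is nested in the middle one on the pin and pressed home: pad gives by more than 1.5 mm for 0.2 s (all of step 2 and z of tray_small_eye in the frame of hook between 0.18 and 0.189 m and y of tray_small_eye in the frame of hook between -0.005 and 0.005 m and x of tray_small_eye in the frame of hook between -0.115 and -0.03 m and angle between tray_small's own z axis and vertical below 0.15 rad and angle between the x axis of tray_small and the x axis of hook, either way round below 0.15 rad and x of tray_small_eye in the frame of tray_medium between -0.0095 and -0.0045 m), for 0.2 s.
At the end, for the whole second after the job is handed in: all three trays hang on the pin (eye seat within 5 mm of the pin axis sideways and in height), within 0.15 rad of upright and square to it; middle eye 4.5 to 9.5 mm in front of the large one's, small eye likewise in front of the middle one's (6 mm is touching); released, at rest (z of tray_large_eye in the frame of hook between 0.18 and 0.189 m and y of tray_large_eye in the frame of hook between -0.005 and 0.005 m and x of tray_large_eye in the frame of hook between -0.115 and -0.03 m and angle between each of tray_large, tray_medium, tray_small's own z axis and vertical below 0.15 rad and angle between the x axis of each of tray_large, tray_medium, tray_small and the x axis of hook, either way round below 0.15 rad and z of tray_medium_eye in the frame of hook between 0.18 and 0.189 m and y of tray_medium_eye in the frame of hook between -0.005 and 0.005 m and x of tray_medium_eye in the frame of hook between -0.115 and -0.03 m and z of tray_small_eye in the frame of hook between 0.18 and 0.189 m and y of tray_small_eye in the frame of hook between -0.005 and 0.005 m and x of tray_small_eye in the frame of hook between -0.115 and -0.03 m and x of tray_medium_eye in the frame of tray_large between -0.0095 and -0.0045 m and x of tray_small_eye in the frame of tray_medium between -0.0095 and -0.0045 m and linear speed of each of tray_large, tray_medium, tray_small below 0.02 m/s and contact force between the fingers and tray_large below 0.1 N and contact force between the fingers and tray_medium below 0.1 N and contact force between the fingers and tray_small below 0.1 N).
It fails at once if the sprung pad is pressed to within 1 mm of its end (value of joint pad above 0.009 m).
It fails at once if over 40 N of contact force on the hook (contact force between hook and anything else above 40 N).
It fails at once if the timer is moved by more than 2 cm (distance of timer from where it was at the start of the episode above 0.02 m).
It fails at once if the roll of tape is moved by more than 2 cm (distance of tape_roll from where it was at the start of the episode above 0.02 m).
It also fails if it takes over 72 s, if anything falls off the work surface, if the arm or the gripper's body presses on something with over 40 N, if the wrist force passes 120 N, or if a joint passes its speed limit or range.

## Robot

A 6-joint arm with a two-finger parallel gripper is mounted at the origin on a cart in front of the work surface, level with it; the furniture and walls round the work are solid. World frame = base frame: x ahead of the robot, y to its left, z up, the work surface at z = 0. Lengths are in m, angles in rad, forces in N, time in s.
With the tool pointing down it reaches from about 0.35 to 0.975 m from the base axis. Payload 4.9 kg.
Tool frame: the origin (TCP) lies at the very end of the fingers, on their centre line; the grasp point (between the pads) lies 19 mm behind it; z points along the fingers, y is the line along which they close (so a half turn about z gives the same grasp; the last joint's range is limited). The gripper opens to 85 mm and grips with 20 to 120 N. Pads are 22 mm wide; open, the fingers measure 114 mm over their backs; the gripper's body (76 mm by 85 mm) begins 54 mm behind the grasp point. The pads swing forward as they close: fully open they stand 13 mm farther back than shut.
Start: joints at [-1.397, 0.053, 1.613, -0, 1.476, -0.119], TCP at [0.18, -0.598, 0.231] pointing down, gripper open.
Joint ranges: [-3.01, 3.01], [-1.01, 2.22], [0.06, 2.58], [-1.02, 4.17], [0.09, 2.62], [-3.14, 3.14]. Speed limits (rad/s): [2.57, 2.57, 3.14, 3.14, 3.14, 3.14].

## Interface

Orientations are given as a rotation vector (axis times angle).
In Python, from station import ctrl, imaging gives the robot as it stands.
- The arm moves only by the tool play_rows, never from a script. Its argument "series" is a list of rows, each a list of 3 entries, a list of its own where there are three numbers: the opening, from 0 (shut) to 1 (fully open), then the shift along the tool's x, y, z each as a share of 0.05 m, from -1 to 1, then the turn, a rotation vector about the tool's x, y, z each as a share of 8 degrees, from -1 to 1. In form: [[grip, [dx, dy, dz], [ax, ay, az]], ...]. A call has 1 to 8 rows; each row shifts and turns the commanded pose from where the row before left it, along the tool's axes as they then stand; what a row does not reach is not made up. A row lasts 1/8 s, in which the tool goes at most 62.5 mm and 10.7 degrees, less where a joint would pass 70% of its speed; a pose out of reach is approached as far as the arm can. A call with a number of a shift or a turn outside -1 to 1 is refused whole. A call with a gripper value outside its range is refused whole. The fingers move at their own pace and stop on an object; "force" is the grip in N (left out, the last holds). Time passes only in rows, so rows that do not move let the fingers close. It gives the time, the measured TCP pose, the force, the opening and the grip force at its end, in the units of the state.
- ctrl.get_obs(): the state, without advancing time (a new reading comes with each control period).
- imaging.get_image(name): name is "scene" or "top" or "wrist"; returns a dict with "color" (420x560x3 uint8, blue, green, red), "fx", "fy", "cx", "cy" (pixels), "D" ([k1, k2, p1, p2, k3] as OpenCV has them; the pictures are not rectified), "extrinsics" (4x4, takes a point from world to camera coordinates); the wrist camera has in their place "hand_eye" (4x4, takes a point from camera to tool coordinates, whose origin is the TCP and whose axes are the flange's). Camera axes: x right, y down, z forward; pixel columns grow to the right and rows downward; lengths in m; the calibration is good to about 2 mm. A picture is of the moment at which its call begins: read the wrist's pose just before it. There is no depth.
- ctrl.finish_job(): hands the job in; it is judged then, once.
The state is a dict: "t": time; "q": joint angles; "dq": joint speeds; "effort": joint torques, N m; "tool_pos": TCP position; "tool_rot": TCP orientation; "contact_force": force on the tool from outside, world axes, zero at the start; "wrist_torque": the same for the moment, N m; "opening": finger opening in m; "grip_force": force on a finger pad.
Only numpy, scipy, OpenCV 4.12 (cv2) and the standard library are available. Lean on these libraries where they do the work, as an engineer would, in place of code of your own. Each camera call takes 0.05 s, during which the arm holds its last target. There are 200 camera calls.

## Working session

There is one attempt and no reset: what is moved stays moved. The work goes in short steps, Python scripts to look and compute and a tool call to move; the robot and the scene stay as the last step left them, time stands still between calls to the robot, and variables do not carry over. Pictures are saved under pics/ and viewed, at most 10 in all, crops included, and the job is handed in when it is done.

Besides the shell and the picture viewer there is one more tool, called after "Call:" by a JSON object that holds its "api" and its "payload", one argument or row to a line. play_rows: Moves the arm, as the interface text tells. Shift numbers are shares of 0.05 m and turn numbers shares of 8 degrees, none past 1 either way. Its arguments: {"type":"object","properties":{"series":{"type":"array"},"force":{"type":"number"}},"required":["series"]}

```bash
ls; mkdir -p pics; python3 - <<'E'
from station import ctrl, imaging
import cv2,numpy as np
o=ctrl.get_obs(); print({k:np.round(v,3) for k,v in o.items()})
for n in ["scene","top"]:
    im=imaging.get_image(n); cv2.imwrite(f"pics/{n}0.png",im["color"]); np.save(f"pics/{n}0.npy",im,allow_pickle=True)
    print(n,im["fx"],im["cx"],im["cy"],im["D"],np.round(im["extrinsics"],4).tolist())
w=imaging.get_image("wrist");print(np.round(w["hand_eye"],4).tolist(),w["fx"])
E
```

```text
pics
{'t': np.float64(0.0), 'q': array([-1.397,  0.053,  1.614, -0.   ,  1.476, -0.119]), 'dq': array([-0.   ,  0.   ,  0.001, -0.001, -0.001,  0.001]), 'effort': array([-1.0000e-03, -3.9368e+01, -3.7018e+01, -0.0000e+00,  7.0000e-03,
       -0.0000e+00]), 'tool_pos': array([ 0.18 , -0.598,  0.23 ]), 'tool_rot': array([-3.106, -0.458,  0.   ]), 'contact_force': array([-0.682,  0.565, -0.636]), 'wrist_torque': array([0.001, 0.01 , 0.021]), 'grip_force': np.float64(0.0), 'opening': np.float64(0.085)}
scene 533.3601711790924 277.809174981805 201.83028435086095 [-0.1803013  0.         0.         0.         0.       ] [[0.9835, 0.179, -0.0259, -0.509], [0.0524, -0.4186, -0.9067, 0.2464], [-0.1732, 0.8903, -0.4211, 1.0642], [0.0, 0.0, 0.0, 1.0]]
top 384.7183830796444 280.16715765121387 214.28350791904506 [-0.07962859  0.          0.          0.          0.        ] [[-0.0162, -0.9999, -0.0014, 0.4091], [-0.9862, 0.0162, -0.1648, 0.486], [0.1648, -0.0013, -0.9863, 1.144], [0.0, 0.0, 0.0, 1.0]]
[[-0.0001, -0.9644, -0.2646, 0.0668], [1.0, 0.0002, -0.0013, 0.0013], [0.0013, -0.2646, 0.9644, -0.1432], [0.0, 0.0, 0.0, 1.0]] 308.8567614552794
```

View pics/scene0.png

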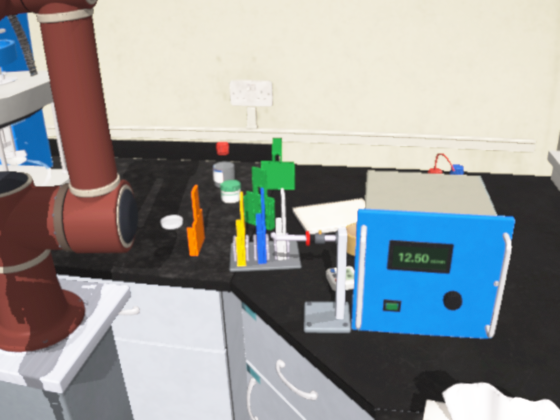

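View pics/top0.png

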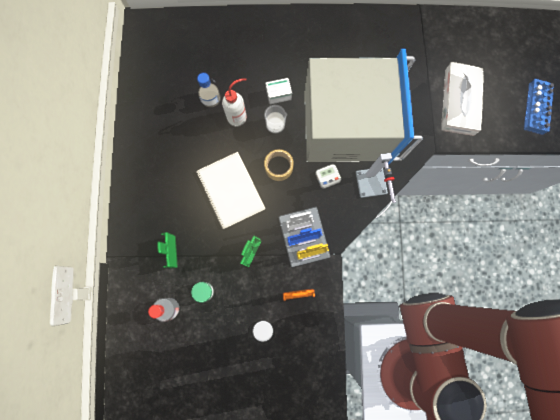

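The scene view shows the hook with its pin and pad at (340,237) to (275,237), and the rack at (265,255). In the top view, the rack at (305,237) holds yellow (313,252), blue (303,237) and white (300,218). The orange medium shape at (299,295) and the green ones at (168,250) and (250,250) are look-alikes outside the rack. I'll take the rack trays in blue, yellow and white because those colours match, and confirm them in an enlarged crop.

```bash
cat > h.py <<'E'
import cv2,numpy as np
from scipy.spatial.transform import Rotation as R
from station import ctrl, imaging
def KD(im): return np.array([[im["fx"],0,im["cx"]],[0,im["fy"],im["cy"]],[0,0,1]]),np.array(im["D"])
def wrist():
    o=ctrl.get_obs(); im=imaging.get_image("wrist")
    T=np.eye(4);T[:3,:3]=R.from_rotvec(o["tool_rot"]).as_matrix();T[:3,3]=o["tool_pos"]
    im["extrinsics"]=np.linalg.inv(T@im["hand_eye"]); return im
def rays(im,px):
    K,D=KD(im);E=np.array(im["extrinsics"])
    n=cv2.undistortPoints(np.float64(px).reshape(-1,1,2),K,D).reshape(-1,2)
    d=np.c_[n,np.ones(len(n))]@E[:3,:3]; return -E[:3,:3].T@E[:3,3],d
def onz(im,px,z):
    c,d=rays(im,px); return c+d*((z-c[2])/d[:,2])[:,None]
def proj(im,P):
    K,D=KD(im);E=np.array(im["extrinsics"])
    return cv2.projectPoints(np.float64(P).reshape(-1,1,3),cv2.Rodrigues(E[:3,:3])[0],E[:3,3],K,D)[0].reshape(-1,2)
def tri(ims,pxs):
    A=np.zeros((3,3));b=np.zeros(3)
    for im,p in zip(ims,pxs):
        c,d=rays(im,[p]);d=d[0]/np.linalg.norm(d[0]);M=np.eye(3)-np.outer(d,d);A+=M;b+=M@c
    return np.linalg.solve(A,b)
E
python3 - <<'E'
from h import *
s=np.load("pics/scene0.npy",allow_pickle=True).item();t=np.load("pics/top0.npy",allow_pickle=True).item()
print("oven corners",[tri([s,t],p).round(3).tolist() for p in [((358,211),(392,157)),((513,216),(410,55)),((367,177),(306,160))]])
print("rack/hook/timer",onz(t,[(305,237),(372,183),(328,176),(279,165)],0.01).round(3).tolist())
a=cv2.resize(t["color"][140:280,250:430],None,fx=3.6,fy=3.6,interpolation=2)[:500,:648]
b=cv2.resize(s["color"][160:340,170:370],None,fx=3,fy=3,interpolation=2)
cv2.imwrite("pics/a.png",a);cv2.imwrite("pics/b.png",b)
E
```

```text
oven corners [[0.63, 0.104, 0.237], [0.895, 0.041, 0.275], [0.637, 0.332, 0.208]]
rack/hook/timer [[0.424, 0.324, 0.01], [0.595, 0.104, 0.01], [0.62, 0.245, 0.01], [0.659, 0.402, 0.01]]
```

View pics/a.png

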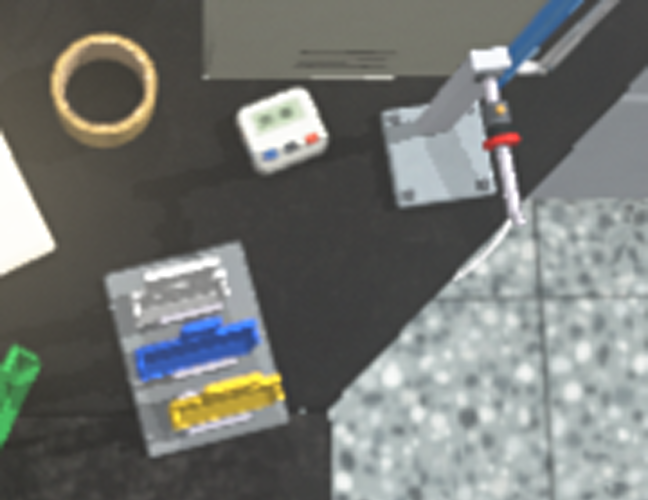

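View pics/b.png

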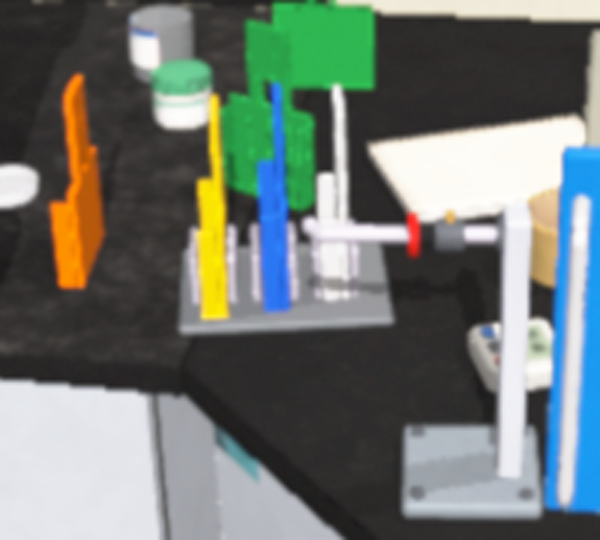

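The crops confirm it: yellow is at the front (-x), blue in the middle, and white at the back of the rack, all facing -x. The orange and green ones stand outside the rack. The hook's red pad is about halfway along the pin, at (500,138) in crop a. Next I move over the rack for a wrist view.

Call:
{"api": "play_rows", "payload": {
  "series": [
    [1, [0.86, -0.52, -0.42], [0, 0, 0]],
    [1, [0.86, -0.52, -0.42], [0, 0, 0]],
    [1, [0.86, -0.52, -0.42], [0, 0, 0]],
    [1, [0.86, -0.52, -0.42], [0, 0, 0]],
    [1, [0.86, -0.52, -0.42], [0, 0, 0]],
    [1, [0.86, -0.52, -0.42], [0, 0, 0]],
    [1, [0.86, -0.52, -0.42], [0, 0, 0]],
    [1, [0.86, -0.52, -0.42], [0, 0, 0]]
  ]
}}

```text
t: 1.15
tool_pos: [0.4505, -0.2985, 0.3997]
tool_rot: [-3.108, -0.458, 0.0]
contact_force: [0.8, -0.8, 0.1]
opening: 0.0854
grip_force: 0.0
```

Call:
{"api": "play_rows", "payload": {
  "series": [
    [1, [0.23, -0.94, 0], [0, 0, 0]],
    [1, [0.23, -0.94, 0], [0, 0, 0]],
    [1, [0.23, -0.94, 0], [0, 0, 0]],
    [1, [0.23, -0.94, 0], [0, 0, 0]],
    [1, [0.23, -0.94, 0], [0, 0, 0]],
    [1, [0.23, -0.94, 0], [0, 0, 0]],
    [1, [0.23, -0.94, 0], [0, 0, 0]],
    [1, [0.23, -0.94, 0], [0, 0, 0]]
  ]
}}

```text
t: 2.15
tool_pos: [0.4288, 0.0881, 0.3991]
tool_rot: [3.108, 0.458, 0.0]
contact_force: [0.4, 0.0, -0.2]
opening: 0.085
grip_force: 0.0
```

Call:
{"api": "play_rows", "payload": {
  "series": [
    [1, [0.23, -0.94, 0], [0, 0, 0]],
    [1, [0.23, -0.94, 0], [0, 0, 0]],
    [1, [0.23, -0.94, 0], [0, 0, 0]],
    [1, [0, 0, 0], [0, 0, 0]],
    [1, [0, 0, 0], [0, 0, 0]],
    [1, [0, 0, 0], [0, 0, 0]]
  ]
}}

```text
t: 2.9
tool_pos: [0.4218, 0.2306, 0.3993]
tool_rot: [3.108, 0.456, 0.0]
contact_force: [-0.3, 0.7, -1.1]
opening: 0.0851
grip_force: 0.0
```

```bash
python3 - <<'E'
from h import *
o=ctrl.get_obs();print(o["t"],o["tool_pos"].round(4),o["tool_rot"].round(3))
w=wrist();cv2.imwrite("pics/w1.png",w["color"]);np.save("pics/w1.npy",w,allow_pickle=True)
print(proj(w,[[.6,.1,.01],[.42,.32,.01],[.51,.08,.19]]).round(0).tolist())
E
```

```text
2.9 [0.4218 0.2306 0.3993] [3.108 0.456 0.   ]
[[383.0, 81.0], [225.0, 148.0], [424.0, 146.0]]
```

View pics/w1.png

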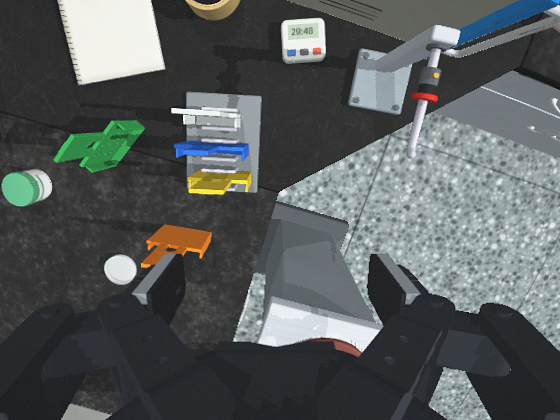

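The wrist view shows the rack corners near (187,93) to (256,192), the three trays inside it, and the pin from (440,40) to (411,155) with the red pad at (425,97). I'll take one closer shot over the hook, then one over the rack.

Call:
{"api": "play_rows", "payload": {
  "series": [
    [1, [0.1, 0.8, 0.35], [0, 0, 0]],
    [1, [0.1, 0.8, 0.35], [0, 0, 0]],
    [1, [0.1, 0.8, 0.35], [0, 0, 0]],
    [1, [0.1, 0.8, 0.35], [0, 0, 0]],
    [1, [0, 0, 0], [0, 0, 0]],
    [1, [0, 0, 0], [0, 0, 0]]
  ]
}}

```text
t: 3.7
tool_pos: [0.4869, 0.0838, 0.3298]
tool_rot: [-3.108, -0.456, -0.001]
contact_force: [-1.0, 0.8, -0.5]
opening: 0.0854
grip_force: 0.0
```

```bash
python3 - <<'E'
from h import *
w=wrist();np.save("pics/w2.npy",w,allow_pickle=True)
print(ctrl.get_obs()["tool_pos"])
np.save("pics/w2.npy",w,allow_pickle=True);cv2.imwrite("pics/w2.png",w["color"])
E
```

```text
[0.48697868 0.08430782 0.33022863]
```

Call:
{"api": "play_rows", "payload": {
  "series": [
    [1, [-0.1, -1, 0], [0, 0, 0]],
    [1, [-0.1, -1, 0], [0, 0, 0]],
    [1, [-0.1, -1, 0], [0, 0, 0]],
    [1, [-0.1, -1, 0], [0, 0, 0]],
    [1, [0, -0.8, 0], [0, 0, 0]],
    [1, [0, -0.6, 0], [0, 0, 0]],
    [1, [0, 0, 0], [0, 0, 0]],
    [1, [0, 0, 0], [0, 0, 0]]
  ]
}}

```text
t: 4.75
tool_pos: [0.3897, 0.337, 0.3299]
tool_rot: [-3.108, -0.46, -0.001]
contact_force: [-0.2, -0.9, 0.3]
opening: 0.0856
grip_force: 0.0
```

```bash
python3 - <<'E'
from h import *
w=wrist();np.save("pics/w3.npy",w,allow_pickle=True)
print(ctrl.get_obs()["tool_pos"])
w2=np.load("pics/w2.npy",allow_pickle=True).item()
a=cv2.resize(w["color"][20:240,180:380],None,fx=2,fy=2,interpolation=2)
b=cv2.resize(w2["color"][0:220,180:380],None,fx=2,fy=2,interpolation=2)
cv2.imwrite("pics/c.png",np.hstack([a,b]))
E
```

```text
[0.389886   0.33661191 0.32980442]
```

View pics/c.png

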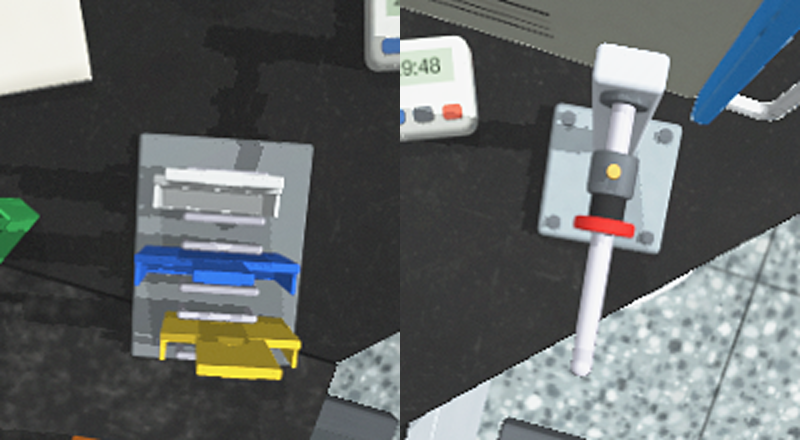

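```bash
python3 - <<'E'
from h import *
w3=np.load("pics/w3.npy",allow_pickle=True).item();w2=np.load("pics/w2.npy",allow_pickle=True).item();t=np.load("pics/top0.npy",allow_pickle=True).item();s=np.load("pics/scene0.npy",allow_pickle=True).item()
A=lambda P:np.array(P)/2+[180,20]
B=lambda P:(np.array(P)-[400,0])/2+[180,0]
yaw=lambda d:round(float(np.degrees(np.arctan2(d[1],d[0]))),2)
c=onz(w3,A([(140,134),(313,146),(133,355)]),.008);print("rack TL TR BL",c.round(4).tolist(),yaw(c[0]-c[2]),yaw(c[0]-c[1])-90,np.linalg.norm(c[0]-c[1]),np.linalg.norm(c[0]-c[2]))
ctr=(c[1]+c[2])/2;print("rack ctr",ctr.round(4))
for n,l,r,z in [("blue",(195,277),(255,279),.173),("yel",(197,371.5),(282,374),.1675),("white",(165,174),(283,183),.162)]:
    p=onz(w3,A([l,r]),z);print(n,p.mean(0).round(4),yaw(p[0]-p[1])-90,np.linalg.norm(p[0]-p[1]).round(4))
# saved colour extents
p=onz(w2,B([(621,110),(604,225),(592,295)]),.185);tip=onz(w2,B([(581,366)]),.1935)[0]
print("pin",p.round(4).tolist(),"tip",tip.round(4),yaw(p[0]-p[2]),yaw(p[0]-tip))
u=onz(w2,B([(601,43),(669,52),(594,84)]),.201);print("upright",u.round(4).tolist(),yaw(u[0]-u[1])-90)
hb=onz(w2,B([(556,104),(682,126),(539,235),(660,253)]),.012);print("base",hb.round(4).tolist(),yaw(hb[0]-hb[2]),yaw(hb[1]-hb[3]),yaw(hb[0]-hb[1])-90)
pad=onz(w2,B([(604,236)]),.19)[0];print("pad front out",126-1000*np.linalg.norm((pad-tip)[:2]))
print("tip tri top+scene",tri([w2,s],[B([(581,366)])[0],(273,236)]).round(4))
E
```

```text
rack TL TR BL [[0.4902, 0.405, 0.008], [0.5184, 0.2844, 0.008], [0.3327, 0.3664, 0.008]] 13.75 13.159999999999997 0.12387672540096258 0.16214601501783169
rack ctr [0.4255 0.3254 0.008 ]
blue [0.4255 0.33   0.173 ] 14.980000000000004 0.0291
yel [0.381  0.3077 0.1675] 15.090000000000003 0.0437
white [0.4702 0.344  0.162 ] 12.719999999999999 0.0573
pin [[0.6091, 0.1063, 0.185], [0.5609, 0.0993, 0.185], [0.5296, 0.0955, 0.185]] tip [0.4979 0.0913 0.1935] 7.73 7.69
upright [[0.6277, 0.1212, 0.201], [0.6324, 0.0941, 0.201], [0.6122, 0.1194, 0.201]] 9.930000000000007
base [[0.6347, 0.1532, 0.012], [0.6463, 0.0654, 0.012], [0.5467, 0.1407, 0.012], [0.5597, 0.0532, 0.012]] 8.05 8.01 7.5
pad front out 67.25926813783236
tip tri top+scene [0.497  0.0911 0.1891]
```

Call:
{"api": "play_rows", "payload": {
  "series": [
    [1, [0.65, 0.34, 0], [0, 0, 0.35]],
    [1, [0, 0, 0.8], [0, 0, 0]],
    [1, [0, 0, 0.8], [0, 0, 0]],
    [1, [0, 0, 0.8], [0, 0, 0]],
    [1, [0, 0, 0.8], [0, 0, 0]],
    [1, [0, 0, 0.6], [0, 0, 0]],
    [1, [0, 0, 0], [0, 0, 0]],
    [1, [0, 0, 0], [0, 0, 0]]
  ]
}}

```text
t: 5.8
tool_pos: [0.427, 0.33, 0.141]
tool_rot: [-3.118, -0.381, -0.003]
contact_force: [0.8, 0.1, -0.6]
opening: 0.0852
grip_force: 0.0
```

Call:
{"api": "play_rows", "payload": {
  "series": [
    [0.2, [0, 0, 0], [0, 0, 0]],
    [0.2, [0, 0, 0], [0, 0, 0]],
    [0.2, [0, 0, 0], [0, 0, 0]],
    [0.2, [0, 0, 0], [0, 0, 0]],
    [0.2, [0, 0, 0], [0, 0, 0]],
    [0.2, [0, 0, 0], [0, 0, 0]]
  ],
  "force": 70
}}

```text
t: 6.55
tool_pos: [0.4262, 0.3305, 0.1401]
tool_rot: [-3.117, -0.382, -0.002]
contact_force: [0.3, 1.6, 4.6]
opening: 0.0287
grip_force: 68.9
```

Call:
{"api": "play_rows", "payload": {
  "series": [
    [0.2, [0, 0, -0.5], [0, 0, 0]],
    [0.2, [0, 0, -0.8], [0, 0, 0]],
    [0.2, [0, 0, -0.8], [0, 0, 0]],
    [0.2, [0, 0, 0], [0, 0, 0]],
    [0.2, [0, 0.8, 0], [0, 0, 0]],
    [0.2, [0, 0.9, 0], [0, 0, 0]],
    [0.2, [0, 1, 0], [0, 0, 0.4]],
    [0.2, [0, 0.3, 0], [0, 0, 0.36]]
  ]
}}

```text
t: 7.55
tool_pos: [0.4606, 0.1818, 0.2415]
tool_rot: [3.133, 0.208, -0.006]
contact_force: [-0.8, 0.4, -0.6]
opening: 0.0283
grip_force: 70.4
```

Call:
{"api": "play_rows", "payload": {
  "series": [
    [0.2, [-0.12, 0.9, 0], [0, 0, 0]],
    [0.2, [-0.12, 0.9, 0], [0, 0, 0]],
    [0.2, [0, 0, 0], [0, 0, 0]],
    [0.2, [0, 0, 0], [0, 0, 0]],
    [0.2, [0, 0, 0], [0, 0, 0]]
  ]
}}

```text
t: 8.18
tool_pos: [0.4615, 0.0945, 0.2437]
tool_rot: [-3.134, -0.219, 0.002]
contact_force: [-0.5, -0.5, -0.8]
opening: 0.0283
grip_force: 70.6
```

```bash
python3 - <<'E'
from h import *
o=ctrl.get_obs();print(o["t"],o["tool_pos"].round(4),o["tool_rot"].round(4),o["opening"])
w=wrist();np.save("pics/w4.npy",w,allow_pickle=True)
s=imaging.get_image("scene")
a=cv2.resize(w["color"][80:420,130:430],(400,453));b=cv2.resize(s["color"][130:300,200:380],(400,378))
cv2.imwrite("pics/d.png",np.hstack([a,np.vstack([b,np.zeros((75,400,3),np.uint8)])]))
E
```

```text
8.175 [0.4615 0.0945 0.2437] [-3.1336e+00 -2.1870e-01  1.7000e-03] 0.028294224004153705
```

View pics/d.png

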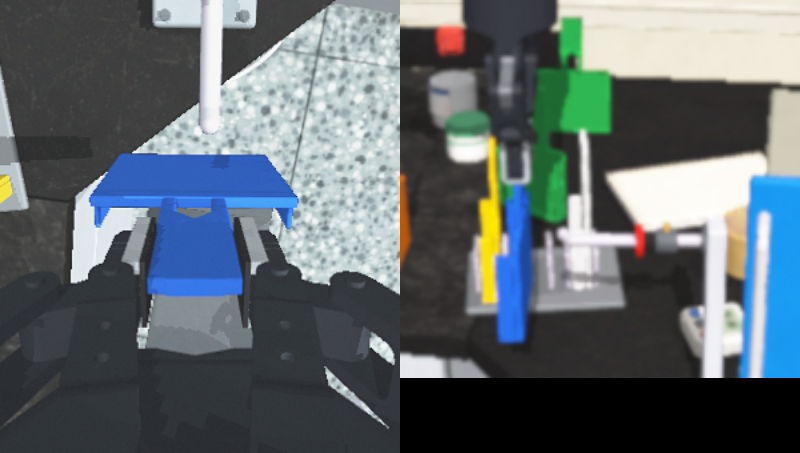

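```bash
python3 - <<'E'
from h import *
w=np.load("pics/w4.npy",allow_pickle=True).item()
C=lambda P:np.array(P)*.75+[130,80]
tip=onz(w,C([(208.5,123)]),.192)[0];print("tip",tip.round(4))
q=onz(w,C([(202,20),(207.5,90)]),.185);d=q[0]-q[1];print("pin",q.round(4).tolist(),np.degrees(np.arctan2(d[1],d[0])))
p=onz(w,C([(148,278),(243,278),(148,294),(243,296)]),.2437+.034);print("tab top",p.round(4).tolist())
m=p.mean(0);print(m,np.degrees(np.arctan2(*(p[0]-p[1])[[1,0]]))-90)
E
```

```text
tip [0.4982 0.0919 0.192 ]
pin [[0.5446, 0.1016, 0.185], [0.513, 0.0943, 0.185]] 12.931400580237339
tab top [[0.4629, 0.1075, 0.2777], [0.4669, 0.0795, 0.2777], [0.4575, 0.1069, 0.2777], [0.4608, 0.0784, 0.2777]]
[0.46202265 0.09309504 0.2777    ] 8.02489500361682
```

Call:
{"api": "play_rows", "payload": {
  "series": [
    [0.2, [0, 0.15, 0.26], [0, 0, 0]],
    [0.2, [0.2, 0, 0.26], [0, 0, 0]],
    [0.2, [0.2, 0, 0], [0, 0, 0]],
    [0.2, [0, 0, 0], [0, 0, 0]],
    [0.2, [0, 0, 0], [0, 0, 0]]
  ]
}}

```text
t: 8.9
tool_pos: [0.4829, 0.0888, 0.2187]
tool_rot: [-3.134, -0.216, -0.0]
contact_force: [0.1, 0.4, -1.5]
opening: 0.0285
grip_force: 70.6
```

```bash
python3 - <<'E'
from h import *
o=ctrl.get_obs();print(o["t"],o["tool_pos"].round(4),o["tool_rot"].round(4))
w=wrist();np.save("pics/w5.npy",w,allow_pickle=True)
# project expected eye hole points (tray under TCP) for reference
T=np.eye(4);Rm=R.from_rotvec(o["tool_rot"]).as_matrix()
eye=o["tool_pos"]+Rm@[0,0,.0221]  # TCP-.0221 -> eye
print("eye",eye.round(4))
for nm,P in [("hole back face L/R/top/bottom",[[.003,8,-.0],[.003,-8,0],[.003,0,-7],[.003,0,20]])]:
    pts=[eye+Rm@np.array([x,y/1000,z/1000]) for x,y,z in P];print(nm,proj(w,pts).round(1).tolist())
print("tip proj",proj(w,[[.498,.0915,.196]]).round(1))
a=cv2.resize(w["color"][150:270,200:360],None,fx=5,fy=5,interpolation=2)
cv2.imwrite("pics/e.png",a)
E
```

```text
8.9 [0.4829 0.0888 0.2187] [-3.1341e+00 -2.1630e-01 -5.0000e-04]
eye [0.483  0.0888 0.1966]
hole back face L/R/top/bottom [[288.0, 237.9], [260.0, 237.9], [273.9, 242.5], [274.2, 226.5]]
tip proj [[272.9 217.1]]
```

View pics/e.png

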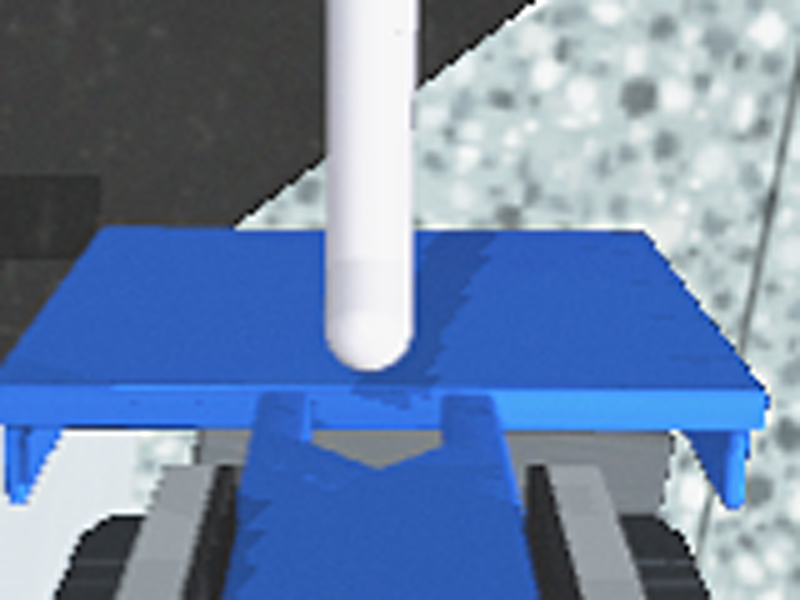

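The close-up shows the pin tip at (370,350) in the crop and the eye hole centred at (376,430) directly in front of it. Lateral error is under 1 mm and the yaw matches, so I'll thread it on.

Call:
{"api": "play_rows", "payload": {
  "series": [
    [0.2, [0.1, -0.015, 0.015], [0, 0, 0]],
    [0.2, [0.15, 0, 0], [0, 0, 0]],
    [0.2, [0.15, 0, 0], [0, 0, 0]],
    [0.2, [0, 0, 0], [0, 0, 0]]
  ]
}}

```text
t: 9.45
tool_pos: [0.5028, 0.0923, 0.2175]
tool_rot: [-3.134, -0.216, 0.0]
contact_force: [-0.4, -0.7, -0.6]
opening: 0.0284
grip_force: 70.6
```

Call:
{"api": "play_rows", "payload": {
  "series": [
    [0.2, [0.15, 0, 0], [0, 0, 0]],
    [0.2, [0.15, 0, 0], [0, 0, 0]],
    [0.2, [0, 0, 0], [0, 0, 0]],
    [0.2, [0, 0, 0], [0, 0, 0]]
  ]
}}

```text
t: 9.95
tool_pos: [0.5171, 0.0943, 0.2175]
tool_rot: [3.134, 0.216, -0.001]
contact_force: [0.9, -0.3, -1.2]
opening: 0.0288
grip_force: 70.6
```

Call:
{"api": "play_rows", "payload": {
  "series": [
    [0.2, [0, 0, 0.06], [0, 0, 0]],
    [0.2, [0, 0, 0.06], [0, 0, 0]],
    [0.2, [0, 0, 0.05], [0, 0, 0]],
    [0.2, [0, 0, 0], [0, 0, 0]],
    [0.2, [0, 0, 0], [0, 0, 0]]
  ]
}}

```text
t: 10.58
tool_pos: [0.5172, 0.0943, 0.2091]
tool_rot: [-3.134, -0.216, -0.0]
contact_force: [-0.2, -0.3, -1.4]
opening: 0.0283
grip_force: 70.6
```

Call:
{"api": "play_rows", "payload": {
  "series": [
    [0.2, [0.1, 0, 0], [0, 0, 0]],
    [0.2, [0.15, 0, 0], [0, 0, 0]],
    [0.2, [0.15, 0, 0], [0, 0, 0]],
    [0.2, [0.1, 0, 0], [0, 0, 0]],
    [0.2, [0.08, 0, 0], [0, 0, 0]],
    [0.2, [0, 0, 0], [0, 0, 0]],
    [0.2, [0, 0, 0], [0, 0, 0]]
  ]
}}

```text
t: 11.45
tool_pos: [0.5458, 0.0983, 0.209]
tool_rot: [-3.134, -0.216, 0.001]
contact_force: [-0.5, 1.2, -0.7]
opening: 0.0289
grip_force: 70.6
```

```bash
cat > padm.py <<'E'
from h import *
def red():
    o=ctrl.get_obs();w=wrist();hsv=cv2.cvtColor(w["color"],cv2.COLOR_BGR2HSV)
    m=(((hsv[...,0]<8)|(hsv[...,0]>172))&(hsv[...,1]>150)&(hsv[...,2]>80)).astype(np.uint8)
    m[:, :200]=0;m[:,360:]=0;m[260:]=0
    n,l,st,c=cv2.connectedComponentsWithStats(m)
    i=1+np.argmax(st[1:,4]);ys=np.where(l==i)[0]
    # top image edge = pad's back side (hook side)
    x,y,ww,h,a=st[i];col=x+ww//2
    yy=np.where((l==i)[:,col])[0]
    tip=np.array([.498,.0915]);d=np.array([.9905,.1374])
    pz=onz(w,[(col,yy.min()-.5),(col,yy.max()+.5)],.199)[:,:2]
    print("red",st[i],"out back/front mm",(126-1000*(pz-tip)@d).round(1),"tool out",round(126-1000*(o["tool_pos"][:2]-tip)@d,1),"z",o["tool_pos"][2].round(4),"F",o["contact_force"].round(1),"tq",o["wrist_torque"].round(2),"t",o["t"])
    return w
if __name__=="__main__": red()
E
python3 padm.py
```

```text
red [253 209  48  21 689] out back/front mm [58.2 65.3] tool out 77.8 z 0.209 F [-0.5  1.2 -0.7] tq [ 0.1  -0.02 -0.04] t 11.45
```

Call:
{"api": "play_rows", "payload": {
  "series": [
    [0.2, [0.08, 0, 0.02], [0, 0, 0]],
    [0.2, [0.06, 0, 0], [0, 0, 0]],
    [0.2, [0, 0, 0], [0, 0, 0]],
    [0.2, [0, 0, 0], [0, 0, 0]]
  ]
}}

```text
t: 12.0
tool_pos: [0.5528, 0.0993, 0.208]
tool_rot: [-3.134, -0.216, 0.0]
contact_force: [0.4, -0.5, -1.1]
opening: 0.0287
grip_force: 70.6
```

```bash
python3 padm.py
```

```text
red [252 221  48  22 707] out back/front mm [57.9 65.1] tool out 70.6 z 0.208 F [ 0.4 -0.5 -1.1] tq [0.03 0.   0.09] t 12.0
```

Call:
{"api": "play_rows", "payload": {
  "series": [
    [0.2, [0.03, 0, 0], [0, 0, 0]],
    [0.2, [0.02, 0, 0], [0, 0, 0]],
    [0.2, [0, 0, 0], [0, 0, 0]],
    [0.2, [0, 0, 0], [0, 0, 0]]
  ]
}}

```text
t: 12.55
tool_pos: [0.5552, 0.0996, 0.2081]
tool_rot: [3.134, 0.216, -0.0]
contact_force: [-1.1, -0.9, -1.6]
opening: 0.0286
grip_force: 70.6
```

```bash
python3 padm.py
```

```text
red [253 224  47  23 710] out back/front mm [57.1 65. ] tool out 68.2 z 0.2081 F [-1.1 -0.9 -1.6] tq [-0.02  0.21  0.03] t 12.55
```

Call:
{"api": "play_rows", "payload": {
  "series": [
    [0.2, [0.02, 0, 0], [0, 0, 0]],
    [0.2, [0.02, 0, 0], [0, 0, 0]],
    [0.2, [0, 0, 0], [0, 0, 0]],
    [0.2, [0, 0, 0], [0, 0, 0]]
  ]
}}

```text
t: 13.1
tool_pos: [0.5572, 0.0998, 0.2081]
tool_rot: [3.134, 0.216, -0.001]
contact_force: [-3.0, -0.4, 0.4]
opening: 0.0289
grip_force: 70.7
```

```bash
python3 padm.py
```

```text
red [253 224  47  23 713] out back/front mm [55.7 63.1] tool out 66.2 z 0.2081 F [-3.  -0.4  0.4] tq [-0.09  0.5  -0.04] t 13.1
```

Call:
{"api": "play_rows", "payload": {
  "series": [
    [0.2, [0.02, 0, 0], [0, 0, 0]],
    [0.2, [0.02, 0, 0], [0, 0, 0]],
    [0.2, [0, 0, 0], [0, 0, 0]],
    [0.2, [0, 0, 0], [0, 0, 0]]
  ]
}}

```text
t: 13.65
tool_pos: [0.5591, 0.1001, 0.2081]
tool_rot: [3.134, 0.216, -0.001]
contact_force: [-4.9, -1.4, 1.8]
opening: 0.0289
grip_force: 70.8
```

```bash
python3 padm.py
```

```text
red [253 224  47  23 708] out back/front mm [53.7 61.1] tool out 64.3 z 0.2081 F [-4.9 -1.4  1.8] tq [-0.17  0.85 -0.02] t 13.65
```

Call:
{"api": "play_rows", "payload": {
  "series": [
    [0.2, [0, 0, 0], [0, 0, 0]],
    [0.2, [-0.02, 0, 0], [0, 0, 0]],
    [0.2, [-0.02, 0, 0], [0, 0, 0]],
    [0.2, [0, 0, 0], [0, 0, 0]],
    [0.4, [0, 0, 0], [0, 0, 0]],
    [0.6, [0, 0, 0], [0, 0, 0]],
    [1, [0, 0, 0], [0, 0, 0]],
    [1, [0, 0, 0], [0, 0, 0]]
  ]
}}

```text
t: 14.7
tool_pos: [0.5575, 0.0999, 0.2082]
tool_rot: [-3.134, -0.216, -0.001]
contact_force: [0.6, 0.3, 1.3]
opening: 0.0847
grip_force: 0.0
```

```bash
python3 - <<'E'
from padm import *
w=red();cv2.imwrite("pics/f.png",cv2.resize(w["color"][120:400,150:410],None,fx=2,fy=2))
print(ctrl.get_obs()["opening"])
E
```

```text
red [253 227  47  23 704] out back/front mm [57.1 64.5] tool out 65.9 z 0.2082 F [0.6 0.3 1.3] tq [-0.02  0.03  0.03] t 14.7
0.08508820657805523
```

View pics/f.png

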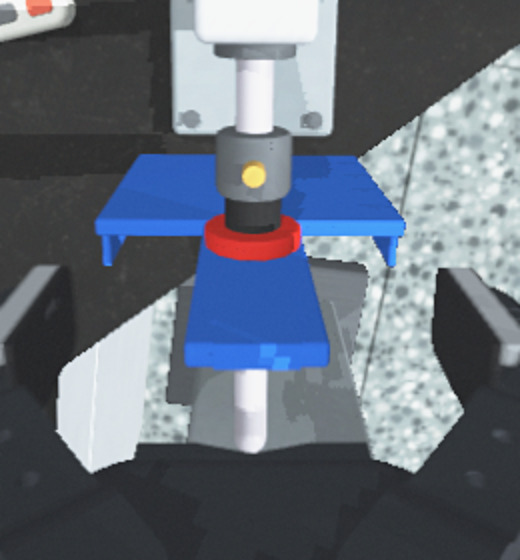

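The large tray hangs square on the pin against the red pad, at (253,240) in the crop, and the fingers are clear. Next is the yellow tray.

Call:
{"api": "play_rows", "payload": {
  "series": [
    [1, [0, 0, -0.4], [0, 0, 0]],
    [1, [0, 0, -1], [0, 0, 0]],
    [1, [0, 0, -1], [0, 0, 0]],
    [1, [-0.49, -0.77, 0], [0, 0, 0]],
    [1, [-0.49, -0.77, 0], [0, 0, 0]],
    [1, [-0.49, -0.77, 0], [0, 0, 0]],
    [1, [-0.49, -0.77, 0], [0, 0, 0]],
    [1, [-0.49, -0.77, 0], [0, 0, 0]]
  ]
}}

```text
t: 15.75
tool_pos: [0.4087, 0.2748, 0.3301]
tool_rot: [-3.133, -0.216, -0.004]
contact_force: [0.4, -0.7, 0.8]
opening: 0.0853
grip_force: 0.0
```

Call:
{"api": "play_rows", "payload": {
  "series": [
    [1, [-0.49, -0.77, 0], [0, 0, -0.4]],
    [1, [0, 0, 0], [0, 0, -0.4]],
    [1, [0, 0, 0], [0, 0, 0]],
    [1, [0, 0, 0], [0, 0, 0]]
  ]
}}

```text
t: 16.25
tool_pos: [0.3803, 0.3083, 0.3289]
tool_rot: [-3.117, -0.389, -0.002]
contact_force: [-0.4, 0.5, -0.6]
opening: 0.085
grip_force: 0.0
```

```bash
python3 - <<'E'
from h import *
o=ctrl.get_obs();print(o["t"],o["tool_pos"].round(4),o["tool_rot"].round(4))
Rm=R.from_rotvec(o["tool_rot"]).as_matrix()
print("delta yel tool",(Rm.T@(np.array([.381,.3077,.134])-o["tool_pos"])/.05).round(3))
w=wrist();hsv=cv2.cvtColor(w["color"],cv2.COLOR_BGR2HSV)
m=cv2.inRange(hsv,(20,120,60),(32,255,255));v=hsv[...,2]
m[:,:190]=0;m[:,380:]=0
ys,xs=np.where(m>0);print(xs.min(),xs.max(),ys.min(),ys.max())
for y in range(ys.min(),ys.max()+1,2):
    r=np.where(m[y]>0)[0]
    if len(r):print(y,r.min(),r.max(),int(np.median(v[y,r])),end="; ")
print(proj(w,[[.381,.3077,.1675]]))
E
```

```text
16.25 [0.3803 0.3083 0.3289] [-3.1171e+00 -3.8860e-01 -1.7000e-03]
delta yel tool [0.006 0.016 3.899]
240 311 166 192
166 246 296 143; 168 245 305 151; 170 243 306 152; 172 242 307 151; 174 240 309 147; 176 240 311 210; 178 240 311 193; 180 241 309 152; 182 240 309 151; 184 241 309 152; 186 241 309 144; 188 241 309 247; 190 253 296 245; 192 255 296 251; [[275.70189104 190.20788257]]
```

Call:
{"api": "play_rows", "payload": {
  "series": [
    [1, [0, 0.01, 0.8], [0, 0, 0]],
    [1, [0, 0, 0.9], [0, 0, 0]],
    [1, [0, 0, 0.9], [0, 0, 0]],
    [1, [0, 0, 0.8], [0, 0, 0]],
    [1, [0, 0, 0.5], [0, 0, 0]],
    [1, [0, 0, 0], [0, 0, 0]],
    [1, [0, 0, 0], [0, 0, 0]]
  ]
}}

```text
t: 17.18
tool_pos: [0.3811, 0.3082, 0.1345]
tool_rot: [-3.117, -0.389, -0.003]
contact_force: [-0.3, -0.0, 1.1]
opening: 0.0849
grip_force: 0.0
```

Call:
{"api": "play_rows", "payload": {
  "series": [
    [0.35, [0, 0, 0], [0, 0, 0]],
    [0.35, [0, 0, 0], [0, 0, 0]],
    [0.35, [0, 0, 0], [0, 0, 0]],
    [0.35, [0, 0, 0], [0, 0, 0]],
    [0.35, [0, 0, 0], [0, 0, 0]]
  ],
  "force": 70
}}

```text
t: 17.8
tool_pos: [0.3808, 0.3087, 0.1344]
tool_rot: [-3.116, -0.391, -0.004]
contact_force: [-1.2, 1.2, 6.2]
opening: 0.0425
grip_force: 71.1
```

Call:
{"api": "play_rows", "payload": {
  "series": [
    [0.35, [0, 0, -0.5], [0, 0, 0]],
    [0.35, [0, 0, -0.8], [0, 0, 0]],
    [0.35, [0, 0, -0.8], [0, 0, 0]],
    [0.35, [0, 0, 0], [0, 0, 0]],
    [0.35, [0, 0.8, 0], [0, 0, 0]],
    [0.35, [0, 0.9, 0], [0, 0, 0]],
    [0.35, [0, 1, 0], [0, 0, 0.4]],
    [0.35, [0, 0.3, 0], [0, 0, 0.39]]
  ]
}}

```text
t: 18.8
tool_pos: [0.4156, 0.1603, 0.2355]
tool_rot: [3.134, 0.21, -0.006]
contact_force: [0.2, 0.4, -1.5]
opening: 0.0425
grip_force: 72.7
```

Call:
{"api": "play_rows", "payload": {
  "series": [
    [0.35, [0.31, 0.82, 0], [0, 0, 0]],
    [0.35, [0.31, 0.82, 0.1], [0, 0, 0]],
    [0.35, [0, 0, 0.35], [0, 0, 0]],
    [0.35, [0, 0, 0], [0, 0, 0]],
    [0.35, [0, 0, 0], [0, 0, 0]]
  ]
}}

```text
t: 19.42
tool_pos: [0.4577, 0.0866, 0.2149]
tool_rot: [-3.133, -0.221, 0.002]
contact_force: [-0.2, -0.3, -1.9]
opening: 0.0427
grip_force: 72.8
```

```bash
cat > al.py <<'E'
from h import *
import sys
def al(lo,hi,off):
    o=ctrl.get_obs();w=wrist();Rm=R.from_rotvec(o["tool_rot"]).as_matrix()
    tip=np.array([.498,.0915]);d=np.array([.9905,.1374]);n=np.array([-.1374,.9905])
    r=o["tool_pos"][:2]-tip
    print("t",o["t"],"out",(126-1000*r@d).round(1),"perp(left +) mm",(1000*r@n).round(1),"yaw",round(2*np.degrees(np.arctan(o["tool_rot"][1]/o["tool_rot"][0])),2),"eye z",(o["tool_pos"][2]-off).round(4),"F",o["contact_force"].round(1))
    eye=o["tool_pos"]+Rm@[0,0,off]
    print("proj ridge",proj(w,[eye+Rm@[.003,0,-.007]]).round(1),"tip",proj(w,[[.498,.0915,.192]]).round(1))
    hsv=cv2.cvtColor(w["color"],cv2.COLOR_BGR2HSV);m=cv2.inRange(hsv,lo,hi)
    for y in range(205,262,3):
        rr=np.flatnonzero(np.diff(np.r_[0,(m[y,200:360]>0).astype(int),0]))+200
        print(y,rr.tolist(),end="; ")
    cv2.imwrite("pics/al.png",w["color"]);np.save("pics/al.npy",w,allow_pickle=True)
E
python3 -c "
from al import *
al((20,120,60),(32,255,255),.0219)"
```

```text
t 19.425 out 166.6 perp(left +) mm 0.6 yaw 8.06 eye z 0.193 F [-0.2 -0.3 -1.9]
proj ridge [[273.9 242.7]] tip [[275.3 172.3]]
205 [220, 331]; 208 [218, 333]; 211 [216, 335]; 214 [214, 337]; 217 [212, 339]; 220 [210, 341]; 223 [208, 343]; 226 [206, 345]; 229 [206, 345]; 232 [207, 345]; 235 [209, 219, 239, 263, 289, 313, 330, 342]; 238 [210, 218, 238, 268, 285, 314, 332, 342]; 241 [210, 216, 237, 275, 277, 315, 333, 342]; 244 [210, 215, 236, 316, 335, 341]; 247 [210, 213, 235, 317, 337, 341]; 250 [233, 318]; 253 [233, 319]; 256 [232, 320]; 259 [231, 321];
```

Call:
{"api": "play_rows", "payload": {
  "series": [
    [0.35, [0, 0.012, -0.05], [0, 0, 0.02]],
    [0.35, [0.2, 0, 0], [0, 0, 0]],
    [0.35, [0.2, 0, 0], [0, 0, 0]],
    [0.35, [0.15, 0, 0], [0, 0, 0]],
    [0.35, [0.15, 0, 0], [0, 0, 0]],
    [0.35, [0, 0, 0], [0, 0, 0]]
  ]
}}

```text
t: 20.23
tool_pos: [0.4936, 0.0897, 0.2179]
tool_rot: [-3.134, -0.214, 0.001]
contact_force: [-0.9, -0.1, -1.2]
opening: 0.0428
grip_force: 72.8
```

Call:
{"api": "play_rows", "payload": {
  "series": [
    [0.35, [0.15, 0, 0], [0, 0, 0]],
    [0.35, [0.15, 0, 0], [0, 0, 0]],
    [0.35, [0.15, 0, 0], [0, 0, 0]],
    [0.35, [0, 0, 0], [0, 0, 0]],
    [0.35, [0, 0, 0], [0, 0, 0]]
  ]
}}

```text
t: 20.85
tool_pos: [0.5153, 0.0928, 0.2179]
tool_rot: [3.134, 0.214, -0.001]
contact_force: [0.3, 0.3, -2.6]
opening: 0.0424
grip_force: 72.8
```

```bash
python3 -c "
from al import *
al((20,120,60),(32,255,255),.0219)"
```

```text
t 20.85 out 108.6 perp(left +) mm -1.1 yaw 7.82 eye z 0.196 F [ 0.3  0.3 -2.6]
proj ridge [[273.9 242.7]] tip [[272.3 267.3]]
205 [219, 265, 283, 331]; 208 [217, 265, 283, 333]; 211 [215, 265, 283, 335]; 214 [213, 265, 283, 337]; 217 [211, 265, 282, 339]; 220 [209, 265, 282, 341]; 223 [207, 265, 282, 343]; 226 [205, 265, 282, 345]; 229 [206, 265, 282, 345]; 232 [206, 265, 282, 345]; 235 [208, 220, 239, 263, 289, 313, 331, 342]; 238 [209, 218, 238, 267, 285, 315, 332, 342]; 241 [209, 217, 237, 275, 277, 315, 334, 342]; 244 [209, 215, 236, 316, 335, 341]; 247 [209, 213, 235, 317, 337, 341]; 250 [233, 318]; 253 [233, 320]; 256 [232, 320]; 259 [231, 321];
```

Call:
{"api": "play_rows", "payload": {
  "series": [
    [0.35, [0, -0.025, 0.06], [0, 0, 0]],
    [0.35, [0, 0, 0.06], [0, 0, 0]],
    [0.35, [0, 0, 0.07], [0, 0, 0]],
    [0.35, [0.15, 0, 0], [0, 0, 0]],
    [0.35, [0.15, 0, 0], [0, 0, 0]],
    [0.35, [0, 0, 0], [0, 0, 0]],
    [0.35, [0, 0, 0], [0, 0, 0]]
  ]
}}

```text
t: 21.78
tool_pos: [0.5303, 0.0961, 0.2086]
tool_rot: [-3.134, -0.214, 0.0]
contact_force: [-0.2, -0.3, -1.9]
opening: 0.0426
grip_force: 72.8
```

Call:
{"api": "play_rows", "payload": {
  "series": [
    [0.35, [0.1, 0, 0], [0, 0, 0]],
    [0.35, [0.1, 0, 0], [0, 0, 0]],
    [0.35, [0, 0, 0], [0, 0, 0]],
    [0.35, [0, 0, 0], [0, 0, 0]]
  ]
}}

```text
t: 22.28
tool_pos: [0.54, 0.0974, 0.2085]
tool_rot: [3.134, 0.214, -0.0]
contact_force: [0.1, 0.2, -1.6]
opening: 0.0425
grip_force: 72.8
```

```bash
python3 padm.py
```

```text
red [252 198  49  20 681] out back/front mm [58.  64.4] tool out 83.6 z 0.2085 F [ 0.1  0.2 -1.6] tq [ 0.03 -0.02 -0.02] t 22.275
```

Call:
{"api": "play_rows", "payload": {
  "series": [
    [0.35, [0.06, 0, 0], [0, 0, 0]],
    [0.35, [0.06, 0, 0], [0, 0, 0]],
    [0.35, [0, 0, 0], [0, 0, 0]],
    [0.35, [0, 0, 0], [0, 0, 0]]
  ]
}}

```text
t: 22.82
tool_pos: [0.546, 0.0983, 0.2085]
tool_rot: [3.134, 0.214, -0.0]
contact_force: [0.7, -0.0, -1.1]
opening: 0.0425
grip_force: 72.8
```

Call:
{"api": "play_rows", "payload": {
  "series": [
    [0.35, [0.04, 0, 0], [0, 0, 0]],
    [0.35, [0.03, 0, 0], [0, 0, 0]],
    [0.35, [0, 0, 0], [0, 0, 0]],
    [0.35, [0, 0, 0], [0, 0, 0]]
  ]
}}

```text
t: 23.32
tool_pos: [0.549, 0.0987, 0.2085]
tool_rot: [3.134, 0.214, -0.002]
contact_force: [-5.1, -0.7, 0.9]
opening: 0.0428
grip_force: 72.9
```

```bash
python3 padm.py
```

```text
red [252 212  48  22 703] out back/front mm [57.  64.2] tool out 74.5 z 0.2085 F [-5.1 -0.7  0.9] tq [-0.19  0.86 -0.02] t 23.325
```

Call:
{"api": "play_rows", "payload": {
  "series": [
    [0.35, [0.02, 0, 0], [0, 0, 0]],
    [0.35, [0, 0, 0], [0, 0, 0]],
    [0.35, [0, 0, 0], [0, 0, 0]]
  ]
}}

```text
t: 23.75
tool_pos: [0.5501, 0.0988, 0.2085]
tool_rot: [3.134, 0.214, -0.002]
contact_force: [-5.0, 0.6, 0.8]
opening: 0.0424
grip_force: 72.9
```

```bash
python3 padm.py
```

```text
red [252 212  48  22 697] out back/front mm [55.9 63.1] tool out 73.4 z 0.2085 F [-5.   0.6  0.8] tq [-0.14  0.87  0.04] t 23.75
```

Call:
{"api": "play_rows", "payload": {
  "series": [
    [0.35, [0.02, 0, 0], [0, 0, 0]],
    [0.35, [0, 0, 0], [0, 0, 0]],
    [0.35, [0, 0, 0], [0, 0, 0]]
  ]
}}

```text
t: 24.18
tool_pos: [0.5509, 0.0989, 0.2085]
tool_rot: [3.134, 0.214, -0.002]
contact_force: [-5.0, -0.5, 1.6]
opening: 0.0428
grip_force: 72.9
```

```bash
python3 padm.py
```

```text
red [252 212  48  22 700] out back/front mm [55.1 62.2] tool out 72.6 z 0.2085 F [-5.  -0.5  1.6] tq [-0.16  1.06  0.03] t 24.175
```

Call:
{"api": "play_rows", "payload": {
  "series": [
    [0.35, [0.02, 0, 0], [0, 0, 0]],
    [0.35, [0.01, 0, 0], [0, 0, 0]],
    [0.35, [0, 0, 0], [0, 0, 0]],
    [0.35, [0, 0, 0], [0, 0, 0]],
    [0.35, [0, 0, 0], [0, 0, 0]]
  ]
}}

```text
t: 24.85
tool_pos: [0.552, 0.0991, 0.2085]
tool_rot: [3.134, 0.214, -0.004]
contact_force: [-7.3, -0.6, 2.4]
opening: 0.0422
grip_force: 73.0
```

```bash
python3 - <<'E'
from padm import *
w=red()
s=imaging.get_image("scene");np.save("pics/s2.npy",s,allow_pickle=True)
cv2.imwrite("pics/g.png",np.hstack([cv2.resize(w["color"][150:350,180:380],(400,400)),cv2.resize(s["color"][190:310,250:370],(400,400),interpolation=2)]))
hsv=cv2.cvtColor(w["color"],cv2.COLOR_BGR2HSV)
for nm,lo,hi in [("blue",(100,120,50),(125,255,255)),("yel",(20,120,60),(32,255,255))]:
    m=cv2.inRange(hsv,lo,hi)
    for y in range(205,290,6):
        r=np.flatnonzero(np.diff(np.r_[0,(m[y,200:360]>0).astype(int),0]))+200
        print(nm,y,r.tolist(),end="; ")
# scene: edges of blue/yellow bands along rows
hs=cv2.cvtColor(s["color"],cv2.COLOR_BGR2HSV)
mb=cv2.inRange(hs,(100,120,50),(125,255,255));my=cv2.inRange(hs,(20,120,60),(32,255,255))
print()
for y in range(195,300,8):
    b=np.where(mb[y,270:345])[0]+270;yy=np.where(my[y,270:345])[0]+270
    print(y,"b",(b.min(),b.max()) if len(b) else "","y",(yy.min(),yy.max()) if len(yy) else "")
E
```

```text
red [252 212  48  22 697] out back/front mm [53.9 61.1] tool out 71.4 z 0.2085 F [-7.3 -0.6  2.4] tq [-0.17  1.25  0.01] t 24.85
blue 205 [205, 259, 295, 342]; blue 211 [200, 263, 290, 348]; blue 217 [200, 252, 300, 353]; blue 223 [200, 252, 301, 353]; blue 229 [200, 205, 250, 255, 298, 302, 346, 349]; blue 235 [200, 208, 249, 304, 344, 349]; blue 241 [248, 306, 345, 347]; blue 247 [247, 308]; blue 253 [245, 310]; blue 259 [244, 312]; blue 265 [243, 313]; blue 271 [242, 315]; blue 277 [242, 315]; blue 283 [267, 300]; blue 289 []; yel 205 []; yel 211 []; yel 217 []; yel 223 []; yel 229 [206, 249, 303, 345]; yel 235 [208, 221, 238, 248, 306, 313, 330, 342]; yel 241 [209, 218, 236, 247, 306, 315, 333, 342]; yel 247 [209, 214, 234, 246, 309, 317, 337, 341]; yel 253 [233, 244, 311, 319]; yel 259 [231, 243, 312, 321]; yel 265 [229, 242, 314, 323]; yel 271 [227, 241, 316, 325]; yel 277 [225, 241, 316, 327]; yel 283 [223, 256, 301, 329]; yel 289 [223, 330]; 
195 b  y 
203 b  y 
211 b  y 
219 b  y 
227 b  y 
235 b (np.int64(306), np.int64(307)) y (np.int64(302), np.int64(304))
243 b (np.int64(306), np.int64(307)) y (np.int64(295), np.int64(304))
251 b (np.int64(306), np.int64(309)) y (np.int64(295), np.int64(304))
259 b (np.int64(306), np.int64(309)) y (np.int64(295), np.int64(303))
267 b (np.int64(298), np.int64(308)) y (np.int64(293), np.int64(295))
275 b (np.int64(298), np.int64(308)) y (np.int64(292), np.int64(295))
283 b (np.int64(298), np.int64(308)) y (np.int64(292), np.int64(295))
291 b (np.int64(297), np.int64(308)) y (np.int64(293), np.int64(295))
299 b (np.int64(296), np.int64(308)) y
```

```bash
python3 - <<'E'
import cv2
g=cv2.imread("pics/g.png")[:,:400]
for u in (232,240,320,328):
    print("col",u,[(y,g[(y-150)*2,(u-180)*2].tolist()) for y in range(208,240,1)][::1] if u==240 else [(y,g[(y-150)*2,(u-180)*2].tolist()) for y in range(218,236,2)])
print("tab",[(y,g[(y-150)*2,(262-180)*2].tolist()) for y in range(270,296,1)])
E
```

```text
col 232 [(218, [230, 118, 56]), (220, [228, 119, 56]), (222, [230, 117, 53]), (224, [140, 116, 93]), (226, [56, 200, 225]), (228, [65, 217, 235]), (230, [65, 216, 234]), (232, [63, 218, 236]), (234, [55, 91, 97])]
col 240 [(208, [183, 91, 45]), (209, [177, 88, 44]), (210, [176, 89, 46]), (211, [175, 89, 46]), (212, [176, 90, 48]), (213, [175, 88, 45]), (214, [175, 89, 47]), (215, [170, 85, 45]), (216, [209, 104, 50]), (217, [227, 116, 56]), (218, [230, 118, 56]), (219, [229, 119, 55]), (220, [229, 117, 55]), (221, [228, 117, 55]), (222, [230, 117, 53]), (223, [235, 116, 51]), (224, [147, 111, 85]), (225, [62, 149, 167]), (226, [55, 201, 224]), (227, [61, 211, 232]), (228, [60, 200, 224]), (229, [57, 192, 217]), (230, [55, 184, 209]), (231, [54, 171, 196]), (232, [51, 164, 188]), (233, [50, 161, 185]), (234, [51, 159, 181]), (235, [50, 159, 183]), (236, [50, 160, 184]), (237, [51, 160, 185]), (238, [50, 159, 184]), (239, [51, 160, 185])]
col 320 [(218, [249, 159, 71]), (220, [247, 160, 71]), (222, [247, 157, 70]), (224, [254, 145, 60]), (226, [51, 161, 190]), (228, [82, 247, 249]), (2
[... 186 characters left out ...]
7]), (228, [81, 247, 249]), (230, [83, 246, 247]), (232, [80, 246, 247]), (234, [74, 249, 253])]
tab [(270, [237, 133, 62]), (271, [249, 158, 71]), (272, [249, 159, 71]), (273, [232, 125, 58]), (274, [227, 115, 55]), (275, [227, 116, 55]), (276, [227, 116, 55]), (277, [228, 117, 56]), (278, [228, 118, 55]), (279, [228, 117, 56]), (280, [229, 117, 56]), (281, [229, 116, 54]), (282, [229, 118, 58]), (283, [189, 131, 103]), (284, [71, 153, 169]), (285, [46, 166, 193]), (286, [58, 198, 222]), (287, [63, 214, 234]), (288, [62, 215, 234]), (289, [62, 215, 233]), (290, [61, 214, 234]), (291, [62, 215, 234]), (292, [60, 214, 233]), (293, [61, 215, 234]), (294, [62, 215, 234]), (295, [63, 215, 233])]
```

View pics/g.png

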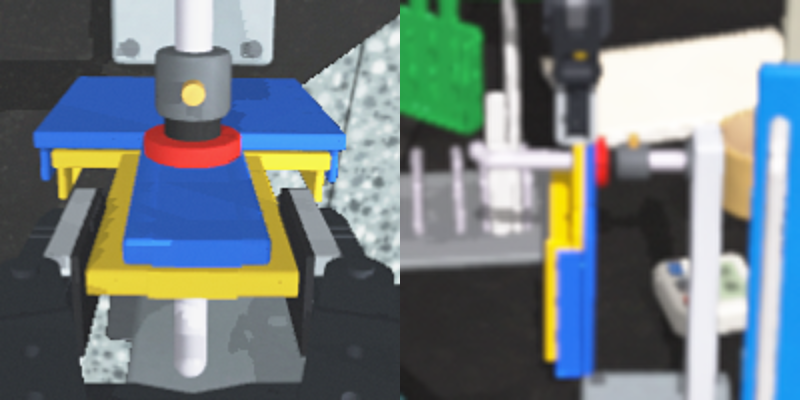

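The picture shows yellow nested flat in blue, touching at both tab top and pan top, with the pad pressed about 4 mm. I'll release it and fetch the white tray.

Call:
{"api": "play_rows", "payload": {
  "series": [
    [0.35, [-0.015, 0, 0], [0, 0, 0]],
    [0.35, [-0.015, 0, 0], [0, 0, 0]],
    [0.35, [0, 0, 0], [0, 0, 0]],
    [0.6, [0, 0, 0], [0, 0, 0]],
    [0.8, [0, 0, 0], [0, 0, 0]],
    [1, [0, 0, 0], [0, 0, 0]],
    [1, [0, 0, 0], [0, 0, 0]],
    [1, [0, 0, 0], [0, 0, 0]]
  ]
}}

```text
t: 25.95
tool_pos: [0.5515, 0.099, 0.2086]
tool_rot: [3.134, 0.214, 0.0]
contact_force: [-0.6, -0.5, -0.5]
opening: 0.0857
grip_force: 0.0
```

Call:
{"api": "play_rows", "payload": {
  "series": [
    [1, [0, 0, -0.4], [0, 0, 0]],
    [1, [0, 0, -1], [0, 0, 0]],
    [1, [0, 0, -1], [0, 0, 0]],
    [1, [-0.155, -0.85, 0], [0, 0, 0]],
    [1, [-0.155, -0.85, 0], [0, 0, 0]],
    [1, [-0.155, -0.85, 0], [0, 0, 0]],
    [1, [-0.155, -0.85, 0], [0, 0, 0]],
    [1, [-0.155, -0.85, 0], [0, 0, 0]]
  ]
}}

```text
t: 26.95
tool_pos: [0.4838, 0.3057, 0.3306]
tool_rot: [-3.133, -0.214, -0.004]
contact_force: [-0.0, 0.7, 0.1]
opening: 0.0854
grip_force: 0.0
```

Call:
{"api": "play_rows", "payload": {
  "series": [
    [1, [-0.155, -0.85, 0], [0, 0, -0.4]],
    [1, [0, 0, 0], [0, 0, -0.36]],
    [1, [0, 0, 0], [0, 0, 0]],
    [1, [0, 0, 0], [0, 0, 0]]
  ]
}}

```text
t: 27.45
tool_pos: [0.471, 0.3451, 0.3295]
tool_rot: [-3.118, -0.378, -0.002]
contact_force: [0.6, 0.2, -0.7]
opening: 0.0855
grip_force: 0.0
```

```bash
python3 - <<'E'
from h import *
o=ctrl.get_obs();print(o["t"],o["tool_pos"].round(4),o["tool_rot"].round(4),2*np.degrees(np.arctan(o["tool_rot"][1]/o["tool_rot"][0])))
Rm=R.from_rotvec(o["tool_rot"]).as_matrix()
print("delta white tool",(Rm.T@(np.array([.4702,.344,.129])-o["tool_pos"])/.05).round(3))
w=wrist();p=proj(w,[[.4702,.344,.162]])[0];print(p)
hsv=cv2.cvtColor(w["color"],cv2.COLOR_BGR2HSV)
u,v=p.round().astype(int)
m=((hsv[...,1]<40)&(hsv[...,2]>175)).astype(np.uint8)
for y in range(v-12,v+13,2):
    r=np.flatnonzero(np.diff(np.r_[0,m[y,u-60:u+60],0]))+u-60
    print(y,r.tolist(),int(hsv[y,u-15,2]),end="; ")
E
```

```text
27.45 [0.471  0.3451 0.3295] [-3.1184e+00 -3.7800e-01 -1.8000e-03] 13.822431056462982
delta white tool [-0.025  0.018  4.01 ]
[275.80899752 190.40188546]
178 [246, 247, 250, 251, 278, 279, 299, 307] 128; 180 [246, 251, 300, 301, 304, 306] 127; 182 [246, 250, 304, 306] 128; 184 [246, 249, 304, 306] 126; 186 [246, 249, 304, 306] 122; 188 [246, 306] 237; 190 [248, 304] 230; 192 [259, 262, 264, 304] 178; 194 [] 83; 196 [] 120; 198 [] 106; 200 [263, 300] 116; 202 [287, 299] 113;
```

Call:
{"api": "play_rows", "payload": {
  "series": [
    [1, [-0.02, 0.015, 0.8], [0, 0, 0]],
    [1, [0, 0, 0.9], [0, 0, 0]],
    [1, [0, 0, 0.9], [0, 0, 0]],
    [1, [0, 0, 0.8], [0, 0, 0]],
    [1, [0, 0, 0.6], [0, 0, 0]],
    [1, [0, 0, 0], [0, 0, 0]],
    [1, [0, 0, 0], [0, 0, 0]]
  ]
}}

```text
t: 28.38
tool_pos: [0.4709, 0.3445, 0.1303]
tool_rot: [-3.118, -0.379, -0.003]
contact_force: [0.6, -0.3, 0.7]
opening: 0.0854
grip_force: 0.0
```

Call:
{"api": "play_rows", "payload": {
  "series": [
    [0.5, [0, 0, 0], [0, 0, 0]],
    [0.5, [0, 0, 0], [0, 0, 0]],
    [0.5, [0, 0, 0], [0, 0, 0]],
    [0.5, [0, 0, 0], [0, 0, 0]],
    [0.5, [0, 0, 0], [0, 0, 0]]
  ],
  "force": 70
}}

```text
t: 29.0
tool_pos: [0.4713, 0.3453, 0.1311]
tool_rot: [-3.117, -0.38, -0.007]
contact_force: [1.1, 1.5, 6.2]
opening: 0.0563
grip_force: 74.8
```

Call:
{"api": "play_rows", "payload": {
  "series": [
    [0.5, [0, 0, -0.5], [0, 0, 0]],
    [0.5, [0, 0, -0.8], [0, 0, 0]],
    [0.5, [0, 0, -0.8], [0, 0, 0]],
    [0.5, [0, 0, 0], [0, 0, 0]],
    [0.5, [0, 0.8, 0], [0, 0, 0]],
    [0.5, [0, 0.9, 0], [0, 0, 0]],
    [0.5, [-0.2, 0.9, 0], [0, 0, 0.4]],
    [0.5, [-0.4, 0.4, 0], [0, 0, 0.36]]
  ]
}}

```text
t: 30.0
tool_pos: [0.4749, 0.1901, 0.2314]
tool_rot: [3.134, 0.208, -0.005]
contact_force: [0.7, 0.3, -0.5]
opening: 0.0562
grip_force: 76.2
```

Call:
{"api": "play_rows", "payload": {
  "series": [
    [0.5, [-0.5, 0.4, 0], [0, 0, 0]],
    [0.5, [-0.15, 0.8, 0.1], [0, 0, 0]],
    [0.5, [0, 0.9, 0.25], [0, 0, 0]],
    [0.5, [0, 0, 0], [0, 0, 0]],
    [0.5, [0, 0, 0], [0, 0, 0]]
  ]
}}

```text
t: 30.62
tool_pos: [0.4569, 0.0841, 0.2149]
tool_rot: [-3.134, -0.213, 0.003]
contact_force: [-0.8, -0.4, -0.7]
opening: 0.0567
grip_force: 76.3
```

```bash
python3 -c "
from al import *
al((0,0,140),(180,40,255),.0241)"
```

```text
t 30.625 out 167.7 perp(left +) mm -1.7 yaw 7.79 eye z 0.1908 F [-0.8 -0.4 -0.7]
proj ridge [[273.9 241.2]] tip [[270.6 170.3]]
205 [204, 322, 323, 350, 351, 360]; 208 [200, 324, 325, 349, 350, 360]; 211 [200, 349, 350, 360]; 214 [200, 348, 349, 360]; 217 [200, 329, 330, 342, 345, 347, 348, 360]; 220 [200, 347, 348, 360]; 223 [200, 344, 348, 360]; 226 [200, 345, 348, 360]; 229 [200, 344, 346, 357]; 232 [200, 343, 348, 357]; 235 [200, 222, 223, 263, 288, 344, 345, 360]; 238 [200, 266, 287, 343, 344, 360]; 241 [200, 273, 279, 343, 344, 349, 355, 360]; 244 [200, 342, 343, 351, 352, 360]; 247 [200, 212, 217, 335, 341, 360]; 250 [201, 210, 218, 221, 222, 334, 342, 360]; 253 [200, 209, 218, 220, 221, 331, 332, 334, 344, 354, 355, 360]; 256 [200, 207, 220, 334, 345, 356]; 259 [200, 205, 219, 334, 347, 358];
```

Call:
{"api": "play_rows", "payload": {
  "series": [
    [0.5, [0, -0.046, -0.09], [0, 0, 0]],
    [0.5, [0.2, 0, 0], [0, 0, 0]],
    [0.5, [0.2, 0, 0], [0, 0, 0]],
    [0.5, [0, 0, 0], [0, 0, 0]],
    [0.5, [0, 0, 0], [0, 0, 0]]
  ]
}}

```text
t: 31.3
tool_pos: [0.477, 0.089, 0.2203]
tool_rot: [3.134, 0.214, -0.001]
contact_force: [0.6, 0.9, -1.6]
opening: 0.0564
grip_force: 76.3
```

```bash
python3 - <<'E'
from al import *
al((0,0,140),(180,40,255),.0241)
im=cv2.imread("pics/al.png")
g=cv2.cvtColor(im,cv2.COLOR_BGR2GRAY)
for y in (196,202,208,236,239): print("\n",y,[(x,int(g[y,x])) for x in range(256,298,1)])
E
```

```text
t 31.3 out 147.1 perp(left +) mm 0.4 yaw 7.82 eye z 0.1962 F [ 0.6  0.9 -1.6]
proj ridge [[273.9 241.2]] tip [[274.6 204.4]]
205 [228, 322, 323, 326, 329, 351, 352, 360]; 208 [223, 350, 351, 360]; 211 [219, 349, 350, 360]; 214 [215, 329, 330, 349, 350, 360]; 217 [211, 329, 330, 348, 349, 360]; 220 [207, 348, 349, 360]; 223 [203, 342, 345, 347, 348, 360]; 226 [200, 346, 348, 360]; 229 [200, 344, 348, 360]; 232 [200, 345, 346, 357, 358, 360]; 235 [200, 222, 223, 263, 288, 343, 347, 356]; 238 [200, 267, 287, 334, 335, 343, 347, 360]; 241 [200, 274, 278, 343, 344, 360]; 244 [200, 342, 344, 350, 353, 360]; 247 [200, 212, 217, 335, 341, 351, 354, 360]; 250 [201, 210, 218, 221, 222, 334, 342, 360]; 253 [200, 209, 218, 220, 221, 334, 344, 354, 355, 360]; 256 [200, 207, 220, 334, 345, 356]; 259 [200, 205, 219, 334, 347, 358]; 
 196 [(256, 204), (257, 213), (258, 213), (259, 207), (260, 203), (261, 200), (262, 196), (263, 196), (264, 200), (265, 202), (266, 204), (267, 178), (268, 173), (269, 185), (270, 192), (271, 205), (272, 216), (273, 225), (274, 232), (275, 236), (276, 239), (277, 241), 
[... 1583 characters left out ...]
82, 123), (283, 123), (284, 123), (285, 122), (286, 122), (287, 122), (288, 133), (289, 157), (290, 170), (291, 178), (292, 180), (293, 179), (294, 181), (295, 181), (296, 184), (297, 182)]

 239 [(256, 173), (257, 174), (258, 173), (259, 173), (260, 174), (261, 172), (262, 173), (263, 173), (264, 174), (265, 174), (266, 175), (267, 166), (268, 143), (269, 125), (270, 122), (271, 122), (272, 122), (273, 122), (274, 124), (275, 124), (276, 124), (277, 125), (278, 125), (279, 125), (280, 125), (281, 123), (282, 121), (283, 118), (284, 143), (285, 179), (286, 187), (287, 184), (288, 185), (289, 184), (290, 183), (291, 184), (292, 183), (293, 182), (294, 181), (295, 181), (296, 181), (297, 183)]
```

Call:
{"api": "play_rows", "payload": {
  "series": [
    [0.5, [0.1, -0.01, 0], [0, 0, 0]],
    [0.5, [0.15, 0, 0], [0, 0, 0]],
    [0.5, [0.15, 0, 0], [0, 0, 0]],
    [0.5, [0, 0, 0], [0, 0, 0]]
  ]
}}

```text
t: 31.85
tool_pos: [0.4973, 0.0922, 0.2205]
tool_rot: [3.134, 0.214, -0.001]
contact_force: [0.2, 0.0, -0.7]
opening: 0.0558
grip_force: 76.3
```

Call:
{"api": "play_rows", "payload": {
  "series": [
    [0.5, [0.15, 0, 0], [0, 0, 0]],
    [0.5, [0.15, 0, 0], [0, 0, 0]],
    [0.5, [0.08, 0, 0], [0, 0, 0]],
    [0.5, [0, 0, 0], [0, 0, 0]],
    [0.5, [0, 0, 0], [0, 0, 0]]
  ]
}}

```text
t: 32.48
tool_pos: [0.5155, 0.0947, 0.2205]
tool_rot: [-3.134, -0.214, 0.0]
contact_force: [0.4, 0.6, -1.6]
opening: 0.0563
grip_force: 76.3
```

```bash
python3 - <<'E'
from al import *
al((0,0,140),(180,40,255),.0241)
g=cv2.cvtColor(cv2.imread("pics/al.png"),cv2.COLOR_BGR2GRAY)
for y in (214,222,): print("\n",y,[(x,int(g[y,x])) for x in range(258,292)])
E
```

```text
t 32.475 out 108.2 perp(left +) mm 0.8 yaw 7.82 eye z 0.1964 F [ 0.4  0.6 -1.6]
proj ridge [[273.9 241.2]] tip [[275.5 266. ]]
205 [330, 352, 353, 360]; 208 [226, 351, 352, 360]; 211 [224, 351, 352, 360]; 214 [222, 350, 351, 360]; 217 [221, 329, 330, 350, 351, 360]; 220 [219, 349, 350, 360]; 223 [217, 348, 349, 360]; 226 [215, 348, 349, 360]; 229 [215, 347, 348, 360]; 232 [216, 342, 344, 346, 347, 360]; 235 [218, 223, 226, 263, 268, 284, 289, 345, 347, 360]; 238 [218, 224, 225, 267, 268, 284, 288, 344, 347, 360]; 241 [218, 345, 346, 356, 357, 360]; 244 [217, 333, 334, 343, 346, 355]; 247 [202, 212, 217, 334, 341, 360]; 250 [200, 210, 218, 221, 222, 334, 342, 360]; 253 [200, 209, 218, 220, 221, 333, 344, 354, 355, 360]; 256 [200, 207, 220, 334, 345, 356]; 259 [200, 206, 219, 334, 347, 358]; 
 214 [(258, 167), (259, 157), (260, 155), (261, 156), (262, 158), (263, 158), (264, 157), (265, 157), (266, 155), (267, 158), (268, 152), (269, 154), (270, 161), (271, 170), (272, 187), (273, 207), (274, 221), (275, 228), (276, 232), (277, 236), (278, 240), (279, 243), (280, 243), (281, 243), (282, 241), (283, 240), (284, 230), (285, 179), (286, 155), (287, 158), (288, 160), (289, 158), (290, 157), (291, 156)]

 222 [(258, 158), (259, 157), (260, 158), (261, 155), (262, 157), (263, 157), (264, 157), (265, 156), (266, 155), (267, 157), (268, 150), (269, 155), (270, 160), (271, 170), (272, 189), (273, 208), (274, 222), (275, 229), (276, 233), (277, 237), (278, 240), (279, 243), (280, 243), (281, 242), (282, 240), (283, 241), (284, 218), (285, 168), (286, 156), (287, 158), (288, 158), (289, 159), (290, 158), (291, 159)]
```

Call:
{"api": "play_rows", "payload": {
  "series": [
    [0.5, [0, 0, 0.06], [0, 0, 0]],
    [0.5, [0, 0, 0.06], [0, 0, 0]],
    [0.5, [0, 0, 0.075], [0, 0, 0]],
    [0.5, [0.12, 0, 0], [0, 0, 0]],
    [0.5, [0.12, 0, 0], [0, 0, 0]],
    [0.5, [0.12, 0, 0], [0, 0, 0]],
    [0.5, [0, 0, 0], [0, 0, 0]],
    [0.5, [0, 0, 0], [0, 0, 0]]
  ]
}}

```text
t: 33.52
tool_pos: [0.5334, 0.0972, 0.2108]
tool_rot: [-3.134, -0.214, 0.0]
contact_force: [-1.1, -0.2, -1.1]
opening: 0.0558
grip_force: 76.3
```

Call:
{"api": "play_rows", "payload": {
  "series": [
    [0.5, [0.06, 0, 0], [0, 0, 0]],
    [0.5, [0.06, 0, 0], [0, 0, 0]],
    [0.5, [0, 0, 0], [0, 0, 0]],
    [0.5, [0, 0, 0], [0, 0, 0]]
  ]
}}

```text
t: 34.02
tool_pos: [0.5393, 0.098, 0.2108]
tool_rot: [-3.134, -0.214, 0.0]
contact_force: [-0.3, -0.4, -0.1]
opening: 0.0561
grip_force: 76.3
```

```bash
python3 padm.py
```

```text
red [253 194  48  19 667] out back/front mm [56. 63.] tool out 84.2 z 0.2108 F [-0.3 -0.4 -0.1] tq [0.03 0.   0.  ] t 34.025
```

Call:
{"api": "play_rows", "payload": {
  "series": [
    [0.5, [0.04, 0, 0], [0, 0, 0]],
    [0.5, [0.03, 0, 0], [0, 0, 0]],
    [0.5, [0, 0, 0], [0, 0, 0]],
    [0.5, [0, 0, 0], [0, 0, 0]]
  ]
}}

```text
t: 34.58
tool_pos: [0.5428, 0.0985, 0.2108]
tool_rot: [-3.134, -0.214, 0.0]
contact_force: [-0.8, -0.6, -0.8]
opening: 0.0561
grip_force: 76.3
```

```bash
python3 padm.py
```

```text
red [253 199  48  21 656] out back/front mm [56.2 62.7] tool out 80.6 z 0.2108 F [-0.8 -0.6 -0.8] tq [-0.03  0.01 -0.04] t 34.575
```

Call:
{"api": "play_rows", "payload": {
  "series": [
    [0.5, [0.03, 0, 0], [0, 0, 0]],
    [0.5, [0, 0, 0], [0, 0, 0]],
    [0.5, [0, 0, 0], [0, 0, 0]]
  ]
}}

```text
t: 35.0
tool_pos: [0.5443, 0.0987, 0.2108]
tool_rot: [-3.134, -0.214, 0.0]
contact_force: [0.2, -0.4, 0.0]
opening: 0.0562
grip_force: 76.3
```

```bash
python3 padm.py
```

```text
red [253 202  48  20 671] out back/front mm [55.8 62.9] tool out 79.1 z 0.2108 F [ 0.2 -0.4  0. ] tq [ 0.    0.02 -0.03] t 35.0
```

Call:
{"api": "play_rows", "payload": {
  "series": [
    [0.5, [0.03, 0, 0], [0, 0, 0]],
    [0.5, [0, 0, 0], [0, 0, 0]],
    [0.5, [0, 0, 0], [0, 0, 0]]
  ]
}}

```text
t: 35.42
tool_pos: [0.5455, 0.0989, 0.2108]
tool_rot: [3.134, 0.214, -0.001]
contact_force: [-2.6, -0.8, -0.4]
opening: 0.0563
grip_force: 76.4
```

```bash
python3 padm.py
```

```text
red [254 204  47  20 666] out back/front mm [55.7 62.8] tool out 77.9 z 0.2108 F [-2.6 -0.8 -0.4] tq [-0.03  0.45  0.05] t 35.425
```

Call:
{"api": "play_rows", "payload": {
  "series": [
    [0.5, [0.025, 0, 0], [0, 0, 0]],
    [0.5, [0, 0, 0], [0, 0, 0]],
    [0.5, [0, 0, 0], [0, 0, 0]]
  ]
}}

```text
t: 35.85
tool_pos: [0.546, 0.0989, 0.2108]
tool_rot: [3.134, 0.214, -0.005]
contact_force: [-7.3, -1.0, 2.2]
opening: 0.0561
grip_force: 76.7
```

```bash
python3 padm.py
```

```text
red [254 204  47  21 671] out back/front mm [55.8 62.9] tool out 77.5 z 0.2108 F [-7.3 -1.   2.2] tq [-0.15  1.26  0.05] t 35.85
```

Call:
{"api": "play_rows", "payload": {
  "series": [
    [0.5, [0.014, 0, 0], [0, 0, 0]],
    [0.5, [0, 0, 0], [0, 0, 0]],
    [0.5, [0, 0, 0], [0, 0, 0]]
  ]
}}

```text
t: 36.28
tool_pos: [0.5463, 0.099, 0.2109]
tool_rot: [3.134, 0.214, -0.007]
contact_force: [-8.6, -1.4, 3.1]
opening: 0.056
grip_force: 76.7
```

```bash
python3 padm.py
```

```text
red [254 204  47  21 671] out back/front mm [55.5 62.6] tool out 77.2 z 0.2109 F [-8.6 -1.4  3.1] tq [-0.2   1.5  -0.01] t 36.275
```

Call:
{"api": "play_rows", "payload": {
  "series": [
    [0.5, [0.014, 0, 0], [0, 0, 0]],
    [0.5, [0, 0, 0], [0, 0, 0]],
    [0.5, [0, 0, 0], [0, 0, 0]]
  ]
}}

```text
t: 36.7
tool_pos: [0.5468, 0.0991, 0.2108]
tool_rot: [3.134, 0.214, -0.008]
contact_force: [-9.1, -1.3, 3.5]
opening: 0.0563
grip_force: 76.8
```

```bash
python3 padm.py
```

```text
red [254 204  47  21 675] out back/front mm [54.9 62.1] tool out 76.6 z 0.2108 F [-9.1 -1.3  3.5] tq [-0.21  1.63 -0.04] t 36.7
```

Call:
{"api": "play_rows", "payload": {
  "series": [
    [0.5, [0.016, 0, 0], [0, 0, 0]],
    [0.5, [0.01, 0, 0], [0, 0, 0]],
    [0.5, [0, 0, 0], [0, 0, 0]],
    [0.5, [0, 0, 0], [0, 0, 0]]
  ]
}}

```text
t: 37.25
tool_pos: [0.5478, 0.0992, 0.2108]
tool_rot: [3.134, 0.214, -0.009]
contact_force: [-9.6, -1.5, 5.7]
opening: 0.0567
grip_force: 76.8
```

```bash
python3 - <<'E'
from padm import *
w=red();np.save("pics/w9.npy",w,allow_pickle=True);im=w["color"]
def runs(u,a,b):
    out=[]
    for y in range(a,b):
        B,G,Rr=map(int,im[y,u]); c="b" if B>Rr+50 else "y" if Rr>B+50 else "w" if min(B,G,Rr)>130 else "."
        if not out or out[-1][0]!=c: out.append([c,y,int(im[y,u].max())])
    return out
for u in (235,240,312,318,324): print(u,runs(u,195,245))
for u in (262,270,285,295): print("tab",u,runs(u,255,305))
E
```

```text
red [254 204  47  21 671] out back/front mm [53.9 61.1] tool out 75.6 z 0.2108 F [-9.6 -1.5  5.7] tq [-0.2   1.82  0.06] t 37.25
235 [['b', 195, 185], ['.', 217, 118], ['y', 218, 242], ['w', 226, 143], ['.', 239, 177], ['y', 240, 181]]
240 [['b', 195, 185], ['.', 217, 119], ['y', 218, 241]]
312 [['b', 195, 184], ['y', 219, 255]]
318 [['b', 195, 184], ['y', 219, 255], ['w', 228, 186], ['y', 239, 228]]
324 [['b', 195, 184], ['y', 219, 251], ['w', 228, 185]]
tab 262 [['b', 255, 184], ['w', 270, 173], ['y', 271, 243], ['w', 284, 183], ['.', 300, 126]]
tab 270 [['b', 255, 182], ['w', 270, 179], ['y', 271, 244], ['w', 284, 185]]
tab 285 [['b', 255, 185], ['y', 271, 245], ['w', 284, 184], ['.', 300, 133]]
tab 295 [['b', 255, 183], ['y', 271, 247], ['w', 284, 184], ['.', 300, 137]]
```

Call:
{"api": "play_rows", "payload": {
  "series": [
    [0.5, [0, 0, 0], [0, 0, 0]],
    [0.5, [-0.015, 0, 0], [0, 0, 0]],
    [0.5, [-0.015, 0, 0], [0, 0, 0]],
    [0.5, [0, 0, 0], [0, 0, 0]],
    [0.6, [0, 0, 0], [0, 0, 0]],
    [0.7, [0, 0, 0], [0, 0, 0]],
    [1, [0, 0, 0], [0, 0, 0]],
    [1, [0, 0, 0], [0, 0, 0]]
  ]
}}

```text
t: 38.3
tool_pos: [0.5487, 0.0992, 0.2111]
tool_rot: [-3.134, -0.214, -0.002]
contact_force: [-0.8, -0.1, -0.5]
opening: 0.0855
grip_force: 0.0
```

```bash
python3 - <<'E'
from padm import *
w=red();im=w["color"];cv2.imwrite("pics/h.png",im)
def runs(u,a,b):
    out=[]
    for y in range(a,b):
        B,G,Rr=map(int,im[y,u]); c="b" if B>Rr+50 else "y" if Rr>B+50 else "w" if min(B,G,Rr)>130 else "."
        if not out or out[-1][0]!=c: out.append([c,y])
    return out
for u in (235,318,324): print(u,runs(u,195,245))
for u in (262,285): print("tab",u,runs(u,250,310))
E
```

```text
red [253 207  48  20 668] out back/front mm [54.7 61.4] tool out 74.7 z 0.2111 F [-0.8 -0.1 -0.5] tq [0.02 0.01 0.05] t 38.3
235 [['b', 195], ['y', 219], ['w', 228], ['.', 242], ['y', 243]]
318 [['b', 195], ['.', 219], ['y', 220], ['w', 229], ['y', 242]]
324 [['b', 195], ['.', 219], ['y', 220], ['w', 229]]
tab 262 [['b', 250], ['y', 275], ['w', 289], ['.', 302]]
tab 285 [['b', 250], ['w', 275], ['y', 276], ['w', 289], ['.', 302]]
```

Call:
{"api": "play_rows", "payload": {
  "series": [
    [1, [0, 0, -0.2], [0, 0, 0]],
    [1, [0, 0, -0.6], [0, 0, 0]],
    [1, [0, 0, -0.8], [0, 0, 0]],
    [1, [-0.3, 0, -0.8], [0, 0, 0]],
    [1, [0, 0, 0], [0, 0, 0]],
    [1, [0, 0, 0], [0, 0, 0]],
    [1, [0, 0, 0], [0, 0, 0]],
    [1, [0, 0, 0], [0, 0, 0]]
  ]
}}

```text
t: 39.35
tool_pos: [0.5331, 0.0972, 0.3292]
tool_rot: [-3.134, -0.214, 0.004]
contact_force: [-0.5, -0.5, 0.8]
opening: 0.0856
grip_force: 0.0
```

```bash
python3 - <<'E'
from h import *
def sb(s):
    hs=cv2.cvtColor(s["color"],cv2.COLOR_BGR2HSV)
    mb=cv2.inRange(hs,(100,120,50),(125,255,255));my=cv2.inRange(hs,(20,120,60),(32,255,255))
    for y in range(219,300,8):
        f=lambda m:(lambda b:(int(b.min()),int(b.max())) if len(b) else None)(np.where(m[y,270:335])[0]+270)
        print(y,f(mb),f(my),end="; ")
s=imaging.get_image("scene");sb(s)
w=wrist();im=w["color"]
def runs(u,a,b):
    out=[]
    for y in range(a,b):
        B,G,Rr=map(int,im[y,u]); c="b" if B>Rr+50 else "y" if Rr>B+50 else "w" if min(B,G,Rr)>130 else "."
        if not out or out[-1][0]!=c: out.append([c,y])
    return out
print()
tip=np.array([.498,.0915]);d=np.array([.9905,.1374])
pts=[tip-d*(o-126)/1000 for o in (66,69,75,78,84)]
print("expected rows tab top at out",proj(w,[[*p,.24] for p in pts]).round(1).tolist())
for u in (262,270,285):print(u,runs(u,120,260))
print(ctrl.get_obs()["t"],ctrl.get_obs()["tool_pos"])
E
```

```text
219 (306, 307) (302, 303); 227 (306, 307) (302, 304); 235 (306, 307) (302, 304); 243 (306, 307) (302, 304); 251 (306, 308) (302, 304); 259 (306, 309) (302, 303); 267 (298, 308) (294, 295); 275 (298, 308) (294, 296); 283 (298, 308) (295, 296); 291 (298, 308) (295, 296); 299 (297, 308) (293, 295); 
expected rows tab top at out [[275.5, 179.3], [275.5, 183.2], [275.6, 190.9], [275.6, 194.6], [275.6, 202.2]]
262 [['w', 120], ['b', 153], ['.', 159], ['y', 160], ['.', 164], ['b', 165], ['y', 182], ['w', 190], ['.', 198], ['w', 204], ['.', 226]]
270 [['w', 120], ['.', 132], ['y', 159], ['b', 167], ['w', 182], ['y', 183], ['w', 190], ['.', 198], ['w', 199], ['.', 227]]
285 [['w', 120], ['.', 132], ['w', 133], ['.', 142], ['w', 145], ['.', 147], ['b', 157], ['.', 158], ['y', 159], ['b', 167], ['w', 182], ['y', 183], ['w', 190], ['.', 211], ['w', 214], ['.', 229]]
39.45 [0.53321223 0.09715324 0.32981759]
```

```bash
python3 -c "
from station import ctrl
print(ctrl.finish_job())"
```

```text
the job is handed in; nothing more can be done
None
```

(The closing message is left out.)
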